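Load the brush dryer and start it with its key

ROBOT

A 6-joint arm with a two-finger parallel gripper is mounted at the origin on a cart in front of the work surface, level with it; the furniture and walls round the work are solid. World frame = base frame: x ahead of the robot, y to its left, z up, the work surface at z = 0. Lengths are in m, angles in rad, forces in N, time in s.
With the tool pointing down it reaches from about 0.25 to 0.725 m from the base axis. Payload 4 kg.
Tool frame: the origin (TCP) lies on the centre line of the jaws, within the pads' length; the fingertips stand 17 mm ahead of it and the grasp point (between the pads) lies 2 mm behind it; z points along the fingers, x is the direction in which the jaws open and shut, and the axes are right-handed (so a half turn about z gives the same grasp; the last joint's range is limited). The gripper opens to 85 mm and grips with 20 to 120 N. Pads are 22 mm wide; open, the fingers measure 114 mm over their backs; the gripper's body (76 mm by 85 mm) begins 54 mm behind the grasp point. The pads swing forward as they close: fully open they stand 13 mm farther back than shut.
Start: joints at [-1.321, 0.241, 0.005, 1.335, 0, 1.571], TCP at [0.124, -0.484, 0.248] pointing down, gripper open.
Joint ranges: [-2.72, 2.72], [-1.05, 1.87], [-1.09, 1.28], [-1.99, 2.15], [-1.42, 1.44], [-3.14, 3.14]. Speed limits (rad/s): [2.79, 2.79, 3.14, 3.14, 3.14, 3.14].

INTERFACE

Orientations are given as a unit quaternion [x, y, z, w].
In Python, from workcell import bot gives the robot as it stands.
- The arm moves only by the tool jog_arm, never from a script. Its arguments are lists of equal length, an entry for each row: "jaw": the closure, from 0 (fully open) to 1 (shut); "linear": the shift along the tool's x, y, z in m, a list of three; "delta_rot": the turn, a rotation vector about the tool's x, y, z in degrees, a list of three. A call has exactly 8 rows; each row is the pose to reach, as a shift and turn from the pose commanded when the call began, along the tool's axes at that moment; what a row does not reach only later rows make up. A row lasts 1/12 s, in which the tool goes at most 41.7 mm and 7.16 degrees, less where a joint would pass 70% of its speed; a pose out of reach is approached as far as the arm can. A call with a gripper value outside its range is refused whole. The fingers move at their own pace and stop on an object; the grip force is fixed at half the most. Time passes only in rows, so rows that repeat a pose let the fingers close, or fill a call up. It gives the time, the measured TCP pose, the force and the opening at its end, in the units of the state.
- bot.get_obs(): the state, without advancing time (a new reading comes with each control period).
- bot.camera(name): name is "scene" or "side" or "wrist"; returns (picture, depth): 420x560x3 uint8, red, green, blue; 420x560 float32, m along the optical axis (not along the pixel's ray), 0 where there is no reading.
- bot.calibration(name): a dict with "fovy" (degrees; the focal length in pixels is half the picture's height over the tangent of half this angle, whatever the lens; pixels are square), "cx", "cy" (the principal point, pixels), "k1" (the pictures are not rectified: a ray, as slopes to the right and down, at radius r is drawn at 1 + k1 r^2 times it, then the intrinsics apply), "origin" and "orientation" of the camera in the world. Camera axes: x right, y down, z forward; pixel columns grow to the right and rows downward; lengths in m; the calibration is good to about 2 mm. A picture is of the moment at which its call begins: read the wrist's pose just before it. calibration takes no time and is no camera call; for the wrist camera it gives the pose at the moment of the call.
- bot.job_done(): hands the job in, once; it reports no verdict.
The state is a dict: "clock": time; "joint_pos": joint angles; "joint_vel": joint speeds; "tau": joint torques, N m; "eef_pos": TCP position; "tool_rot": TCP orientation; "ft_force": force on the tool from outside, world axes, zero at the start; "ft_torque": the same for the moment, N m; "grip_width": finger opening in m.
Only numpy, scipy, OpenCV 4.12 (cv2) and the standard library are available. Lean on these libraries where they do the work, as an engineer would, in place of code of your own. Each camera call takes 0.05 s, during which the arm holds its last target.

TASK

Pull out the drawer of the brush dryer, lay each of the brushes that lie in a row on the bench, left of the switch box, flat in a compartment of its own, bristles towards the back of the dryer, and push the drawer fully home. Only when it is home turn the key on the switch box clockwise to start, hold it there for a moment and let it spring back to run, then take your hand away. Leave the brown bottle and the marker pen alone.

Things in the scene. Friction and masses are not known exactly. Their poses are not given: they have to be found in the camera images.
- brush_1: A flat paint brush, one of up to four alike (absent ones read None), 185 mm long, 10 mm thick, lying flat. Wooden handle up to 22 mm wide, bristle head 28 mm wide. Origin: middle of its length, on its underside; x points along the brush to the bristles, z up. The wooden handle is 130 mm long, from x = -92 to +38 mm; it can be pinched across, near the origin. It may lie either way round; mass about 30 g
- brush_1_head (a point): Point at mid-thickness in the bristles of brush_1, 80 mm from its middle, 12 mm short of the tip; axes as brush_1
- brush_1_tail (a point): Point at mid-thickness in the handle end of brush_1, 80 mm from its middle, 12 mm short of the end; axes as brush_1
- brush_2: A flat paint brush, one of up to four alike (absent ones read None), 185 mm long, 10 mm thick, lying flat. Wooden handle up to 22 mm wide, bristle head 28 mm wide. Origin: middle of its length, on its underside; x points along the brush to the bristles, z up. The wooden handle is 130 mm long, from x = -92 to +38 mm; it can be pinched across, near the origin. It may lie either way round; mass about 30 g
- brush_2_head (a point): Point at mid-thickness in the bristles of brush_2, 80 mm from its middle, 12 mm short of the tip; axes as brush_2
- brush_2_tail (a point): Point at mid-thickness in the handle end of brush_2, 80 mm from its middle, 12 mm short of the end; axes as brush_2
- brush_3: A flat paint brush, one of up to four alike (absent ones read None), 185 mm long, 10 mm thick, lying flat. Wooden handle up to 22 mm wide, bristle head 28 mm wide. Origin: middle of its length, on its underside; x points along the brush to the bristles, z up. The wooden handle is 130 mm long, from x = -92 to +38 mm; it can be pinched across, near the origin. It may lie either way round; mass about 30 g
- brush_3_head (a point): Point at mid-thickness in the bristles of brush_3, 80 mm from its middle, 12 mm short of the tip; axes as brush_3
- brush_3_tail (a point): Point at mid-thickness in the handle end of brush_3, 80 mm from its middle, 12 mm short of the end; axes as brush_3
- brush_4: A flat paint brush, one of up to four alike (absent ones read None), 185 mm long, 10 mm thick, lying flat. Wooden handle up to 22 mm wide, bristle head 28 mm wide. Origin: middle of its length, on its underside; x points along the brush to the bristles, z up. The wooden handle is 130 mm long, from x = -92 to +38 mm; it can be pinched across, near the origin. It may lie either way round; mass about 30 g
- brush_4_head (a point): Point at mid-thickness in the bristles of brush_4, 80 mm from its middle, 12 mm short of the tip; axes as brush_4
- brush_4_tail (a point): Point at mid-thickness in the handle end of brush_4, 80 mm from its middle, 12 mm short of the end; axes as brush_4
- drawer_handle (a point): Middle of the bar handle of the drawer: a round bar 10 mm thick, 90 mm long across the drawer (y), 52 mm above the bench, an arm back to the front panel at each end. x points to the dryer's back, y left, z up; moves with the drawer. Front panel 41 to 49 mm behind the bar (x), top 66 mm above the bench. It can be pinched from above, one finger before and one behind the bar
- drawer (a joint): How far the drawer is pulled out (m): 0 fully home, 0.214 right out, where the whole tray is in front of the housing. It slides along -x of drawer_handle and stays where it is left, friction about 1.5 N. The tray's floor is 22 mm above the bench, 30 mm below the handle's point; the tray's middle is 153 mm behind that point (x), 110 mm in front of dryer when right out
- tray_entry (a point): Point on the tray's floor inside the front panel, moves with the drawer, axes as the handle's. From here four straight compartments run 204 mm to +x, middle lines y = -81, -27, 27, 81 mm, each 44 mm wide between ribs 14 mm high. The ribs are missing from x = 56 to 138 mm to leave room for fingers. Rim 20 mm high. Bristles belong at the +x end
- dryer: The dryer's fixed low grey housing, 262 mm wide (y), 250 deep (x), 72 high, open in front for the drawer. Origin: under the middle of its front edge; x points to its back, y left
- key_grip (a point): Middle of the key's grip: an upright black plate 36 mm long (x), 8 thick (y), 34 high, on the fixed grey switch box (90 x 64 mm, 54 high, with a steel collar up to 58). This point is on the key's upright turning axis, 84 mm above the bench; the plate spans 65 to 99 mm above the bench. x, y turn with the key
- key (a joint): Angle of the key (rad): 0 is RUN, where its spring holds it; it grows turning clockwise seen from above, START is from 0.8 to its stop at 1.0. The spring pulls back with 0.08 N m per rad and returns it to RUN when let go
- amber_bottle: Brown bottle, 42 mm across and 85 mm high, a bystander. Origin: centre of its underside
- marker: Marker pen lying down, 133 mm long, 18 mm thick, a bystander. Origin: middle of its length, on its underside, x along the pen

How it is judged:
On the way, in this order (a step that is already met when the one before it is completed fails the run):
1. the drawer is pulled out (more than 0.12 m) (value of joint drawer above 0.12 m), for 0.2 s.
2. every brush lies flat in a compartment, bristles to the back, and the drawer is home (x of brush_1_head in the frame of drawer_handle between 0.213 and 0.253 m and x of brush_1_tail in the frame of drawer_handle between 0.053 and 0.093 m and z of brush_1_head in the frame of drawer_handle between -0.034 and -0.0185 m and y of brush_1_head in the frame of drawer_handle between -0.112 and 0.112 m and z of brush_1_tail in the frame of drawer_handle between -0.034 and -0.0185 m and y of brush_1_tail in the frame of drawer_handle between -0.112 and 0.112 m and angle between the x axis of each of brush_1, brush_2, brush_3, brush_4 and the x axis of drawer_handle, either way round below 0.25 rad and x of brush_2_head in the frame of drawer_handle between 0.213 and 0.253 m and x of brush_2_tail in the frame of drawer_handle between 0.053 and 0.093 m and z of brush_2_head in the frame of drawer_handle between -0.034 and -0.0185 m and y of brush_2_head in the frame of drawer_handle between -0.112 and 0.112 m and z of brush_2_tail in the frame of drawer_handle between -0.034 and -0.0185 m and y of brush_2_tail in the frame of drawer_handle between -0.112 and 0.112 m and x of brush_3_head in the frame of drawer_handle between 0.213 and 0.253 m and x of brush_3_tail in the frame of drawer_handle between 0.053 and 0.093 m and z of brush_3_head in the frame of drawer_handle between -0.034 and -0.0185 m and y of brush_3_head in the frame of drawer_handle between -0.112 and 0.112 m and z of brush_3_tail in the frame of drawer_handle between -0.034 and -0.0185 m and y of brush_3_tail in the frame of drawer_handle between -0.112 and 0.112 m and x of brush_4_head in the frame of drawer_handle between 0.213 and 0.253 m and x of brush_4_tail in the frame of drawer_handle between 0.053 and 0.093 m and z of brush_4_head in the frame of drawer_handle between -0.034 and -0.0185 m and y of brush_4_head in the frame of drawer_handle between -0.112 and 0.112 m and z of brush_4_tail in the frame of drawer_handle between -0.034 and -0.0185 m and y of brush_4_tail in the frame of drawer_handle between -0.112 and 0.112 m and value of joint drawer below 0.01 m), for 0.3 s.
3. the key is turned to START (0.8 rad or more) and held a moment (value of joint key above 0.8 rad), for 0.3 s.
4. the key is let go and has sprung back to RUN (within 0.12 rad) (value of joint key below 0.12 rad), for 0.2 s.
At the end, for the whole second after the job is handed in: Every brush present lies flat on the floor of a tray compartment (points near both ends less than 11.5 mm above the floor), along it (within 0.25 rad), bristles towards the back and within the tray; the drawer is home (within 10 mm); the key is back at run (within 0.12 rad), the brushes at rest (all of step 2 and value of joint key below 0.12 rad and linear speed of each of brush_1, brush_2, brush_3, brush_4 below 0.02 m/s); the robot touches nothing.
It fails at once if the key is turned while the drawer is not home (value of joint key above 0.4 rad and value of joint drawer above 0.03 m).
It fails at once if the bottle is disturbed (moved more than 40 mm) (distance of amber_bottle from where it was at the start of the episode above 0.04 m).
It fails at once if the marker pen is disturbed (moved more than 40 mm) (distance of marker from where it was at the start of the episode above 0.04 m).
Of brush_1, brush_2, brush_3, brush_4 only 3 to 4 are there at a start; the rules pass over those that are not, and their reading is None.
At some moment in a run one of brush_1, brush_2, brush_3, brush_4 may be knocked a few centimetres aside while the robot is not near it.
Once in a run the grip may slacken for a moment while it holds something.
It also fails if it takes over 192 s, if anything falls off the work surface, if the arm or the gripper's body presses on something with over 40 N, if the wrist force passes 120 N, or if a joint passes its speed limit or range.

## Working session

There is one attempt and no reset: what is moved stays moved. The work goes in short steps, Python scripts to look and compute and a tool call to move; the robot and the scene stay as the last step left them, time stands still between calls to the robot, and variables do not carry over. Pictures are saved under pics/ and viewed, and the job is handed in when it is done.

Besides the shell and the picture viewer there is one more tool, called as name(argument=value, ...) on one line, values as JSON. jog_arm: Moves the arm, as the interface text tells. Its arguments: {"type":"object","properties":{"jaw":{"type":"array","items":{"type":"number"}},"linear":{"type":"array","items":{"type":"array","items":{"type":"number"}}},"delta_rot":{"type":"array","items":{"type":"array","items":{"type":"number"}}}},"required":["jaw","linear","delta_rot"]}

```bash
mkdir -p pics; ls
cat > h.py <<'E'
import numpy as np, cv2
from workcell import bot
from scipy.spatial.transform import Rotation as R
def snap(name, fn):
    p,d=bot.camera(name); c=bot.calibration(name)
    cv2.imwrite('pics/'+fn+'.png', cv2.cvtColor(p,cv2.COLOR_RGB2BGR))
    np.savez('pics/'+fn+'.npz',p=p,d=d,**{k:np.array(v) for k,v in c.items()})
    return p,d,c
def load(fn):
    z=np.load('pics/'+fn+'.npz'); return z['p'],z['d'],{k:z[k] for k in z.files if k not in 'pd'}
def rays(c,uv,h=420):
    uv=np.atleast_2d(np.array(uv,float)); f=h/2/np.tan(np.radians(float(c['fovy']))/2)
    K=np.array([[f,0,c['cx']],[0,f,c['cy']],[0,0,1.]])
    k=float(c['k1'])
    n=cv2.undistortPointsIter(uv.reshape(-1,1,2),K,np.array([k,0,0,0,0.]),None,None,(3,60,1e-10)).reshape(-1,2)
    return np.c_[n,np.ones(len(n))]
def onplane(c,uv,z):
    r=R.from_quat(c['orientation']).apply(rays(c,uv)); o=np.array(c['origin'],float)
    return o+r*((z-o[2])/r[:,2])[:,None]
def bydepth(c,uv,d):
    uv=np.atleast_2d(uv); dd=np.array([d[int(round(v)),int(round(u))] for u,v in uv])
    return np.array(c['origin'])+R.from_quat(c['orientation']).apply(rays(c,uv)*dd[:,None])
def cloud(c,d):
    v,u=np.mgrid[0:420,0:560]; P=np.array(c['origin'])+R.from_quat(c['orientation']).apply(rays(c,np.c_[u.ravel(),v.ravel()])*d.ravel()[:,None])
    P[d.ravel()==0]=np.nan
    return P.reshape(420,560,3)
E
python3 - <<'E'
from h import *
for n in ['scene','side','wrist']:
    p,d,c=snap(n,n+'0'); print(n,c)
print(bot.get_obs())
E
```

```text
pics
scene {'fovy': 55.366911040309425, 'cx': 276.7832880717426, 'cy': 212.04911212604105, 'k1': 0.0066527930070984145, 'origin': array([0.04271884, 0.56671014, 0.93171189]), 'orientation': array([-0.37076852,  0.86441085, -0.30808447,  0.14285846])}
side {'fovy': 51.08172972350108, 'cx': 281.31010195665374, 'cy': 209.1053596944045, 'k1': 0.014449684764962044, 'origin': array([ 0.56815066, -0.83386015,  0.92202753]), 'orientation': array([ 0.91491596,  0.00487091,  0.00927027, -0.40350852])}
wrist {'fovy': 59.30681164400121, 'cx': 268.68581908773643, 'cy': 211.00442037217564, 'k1': -0.10087675781411551, 'origin': array([ 0.18766734, -0.46800113,  0.37287929]), 'orientation': array([ 0.78273986, -0.60810669, -0.08166935,  0.10418584])}
{'clock': 0.15, 'joint_pos': array([-1.32100789e+00,  2.41244601e-01,  4.04944693e-03,  1.33520901e+00,
        3.17407577e-05,  1.57082160e+00]), 'joint_vel': array([ 3.21799441e-06, -1.15282698e-03,  5.04107100e-03,  4.26514886e-04,
        6.11082565e-04, -9.92273482e-04]), 'tau': array([ 1.40001002e-04, -3.72634900e+01,  2.52637947e+01,  1.24065691e-02,
        1.04885478e-05,  7.76906273e-07]), 'eef_pos': array([ 0.12349757, -0.48404612,  0.24762113]), 'tool_rot': array([ 7.89675136e-01, -6.13524680e-01, -6.25112619e-04, -5.05742222e-04]), 'ft_force': array([-0.49318541, -0.52211581, -0.28133212]), 'ft_torque': array([ 0.00976286,  0.01441066, -0.05754782]), 'grip_width': 0.0854061136272361}
```

View pics/scene0.png

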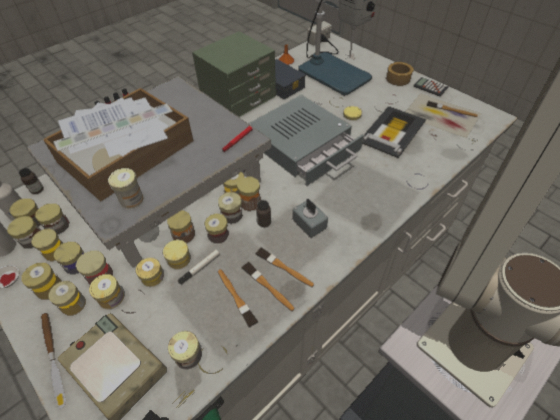

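View pics/side0.png

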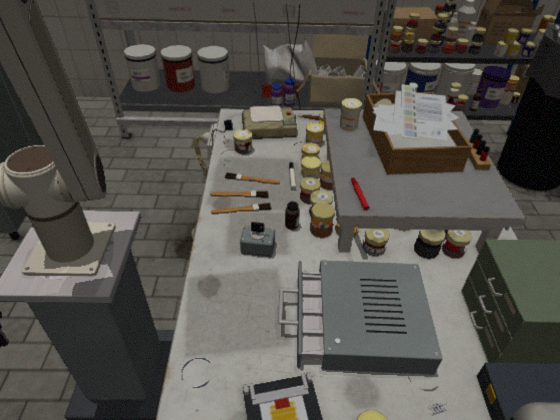

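The scene view shows three brushes in a row, at about (237,297), (267,286) and (285,267). The switch box is at (310,215), the bottle at (264,212), a pen at (200,266), and the dryer with its handle at (340,165). The side view shows the same things, with the brushes at (252,179), (240,194) and (241,209), and the dryer handle at (285,313). Next I'll measure their positions.

```bash
cat > m0.py <<'E'
from h import *
for n in ['scene0','side0']:
    p,d,c=load(n); P=cloud(c,d); print(n)
    hsv=cv2.cvtColor(p,cv2.COLOR_RGB2HSV)
    X,Y,Z=P[...,0],P[...,1],P[...,2]
    work=(X>0.2)&(X<0.85)&(Y>-0.8)&(Y<0.8)
    # wood handles
    m=((hsv[...,0]>5)&(hsv[...,0]<20)&(hsv[...,1]>110)&(hsv[...,2]>80)&work&(Z<0.03)).astype(np.uint8)
    nn,l,st,ce=cv2.connectedComponentsWithStats(m)
    for i in range(1,nn):
        if st[i,4]>80: print('wood',st[i],np.nanmean(P[l==i],0).round(3))
    # dark low
    # key/switch box : print handpicked
if True:
    p,d,c=load('side0'); print('side pts',[(uv,bydepth(c,[uv],d)[0].round(3)) for uv in [(258,226),(258,240),(292,209),(292,176),(284,313),(340,268),(345,360),(430,268),(310,275)]])
    p,d,c=load('scene0'); print('scene pts',[(uv,bydepth(c,[uv],d)[0].round(3)) for uv in [(310,204),(308,215),(264,206),(200,266),(345,172),(260,126),(300,98)]])
E
python3 m0.py
python3 - <<'E'
from h import *
for n,b in [('scene0',(200,100,400,340)),('side0',(190,150,450,390))]:
    p,_,_=load(n); x0,y0,x1,y1=b; q=cv2.resize(p[y0:y1,x0:x1],None,fx=3,fy=3,interpolation=cv2.INTER_CUBIC)[:,:,::-1]
    q=cv2.resize(q,(min(800,q.shape[1]),int(q.shape[0]*min(800,q.shape[1])/q.shape[1])))
    q=q[:600] if n=='scene0' else cv2.resize(q,(650,600))
    cv2.imwrite('pics/z_'+n+'.png',q)
E
```

```text
scene0
wood [273 259  40  27 212] [0.435 0.167 0.008]
wood [218 270  27  38 226] [0.507 0.317 0.008]
wood [257 276  37  34 246] [0.422 0.241 0.008]
wood [ 42 314  11  38 190] [0.718 0.713 0.017]
side0
wood [241 175  38   9 113] [0.51  0.314 0.007]
wood [211 192  39   4 131] [0.424 0.24  0.006]
wood [211 205  42   8 143] [0.434 0.165 0.006]
side pts [((258, 226), array([0.522, 0.007, 0.091])), ((258, 240), array([ 0.522, -0.005,  0.05 ])), ((292, 209), array([0.615, 0.09 , 0.08 ])), ((292, 176), array([0.621, 0.32 , 0.019])), ((284, 313), array([ 0.593, -0.203, -0.002])), ((340, 268), array([ 0.732, -0.117,  0.071])), ((345, 360), array([ 0.722, -0.355,  0.051])), ((430, 268), array([ 0.992, -0.054,  0.001])), ((310, 275), array([ 0.66 , -0.11 ,  0.032]))]
scene pts [((310, 204), array([0.514, 0.021, 0.101])), ((308, 215), array([0.514, 0.026, 0.058])), ((264, 206), array([0.607, 0.108, 0.085])), ((200, 266), array([0.615, 0.336, 0.015])), ((345, 172), array([ 0.587, -0.227,  0.001])), ((260, 126), array([ 0.889, -0.127,  0.074])), ((300, 98), array([ 0.907, -0.338,  0.074]))]
```

View pics/z_scene0.png

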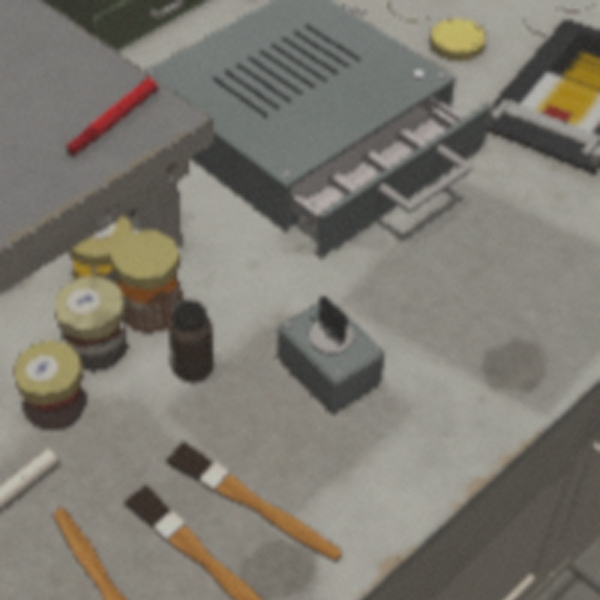

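View pics/z_side0.png

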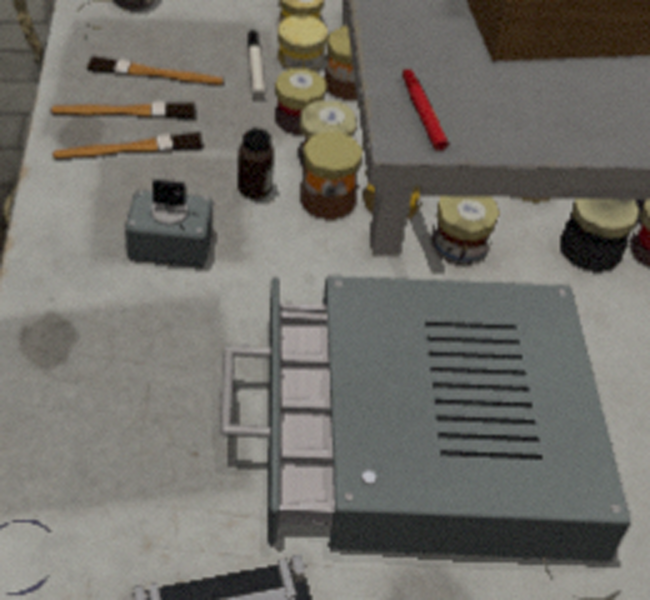

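```bash
cat > m1.py <<'E'
from h import *
p,d,c=load('side0'); P=cloud(c,d); X,Y,Z=P[...,0],P[...,1],P[...,2]
# dryer top
m=((Z>0.064)&(Z<0.082)&(X>0.66)&(X<1.05)&(Y<-0.02)&(Y>-0.5)).astype(np.uint8)
m=cv2.morphologyEx(m,cv2.MORPH_OPEN,np.ones((5,5)))
nn,l,st,ce=cv2.connectedComponentsWithStats(m); i=1+st[1:,4].argmax(); print(st[i])
q=P[l==i][:,:2].astype(np.float32); r=cv2.minAreaRect(q); print(r, cv2.boxPoints(r).round(3), np.nanmean(Z[l==i]))
# Corner pixels refine: project edge pixels of mask onto z=.072
cn=max(cv2.findContours((l==i).astype(np.uint8),cv2.RETR_EXTERNAL,cv2.CHAIN_APPROX_NONE)[0],key=len)[:,0]
W=onplane(c,cn,0.072)[:,:2].astype(np.float32); r=cv2.minAreaRect(W); print(r, cv2.boxPoints(r).round(3))
# profile in x at y=-0.23: 
for y in (-0.15,-0.23,-0.30):
    s=(abs(Y-y)<0.004)&(X>0.56)&(X<0.74)
    o=np.argsort(X[s]); print(y,[(round(float(a),3),round(float(b),3)) for a,b in zip(X[s][o][::6],Z[s][o][::6])])
E
python3 m1.py
python3 - <<'E'
from h import *
p,d,c=load('side0')
q=cv2.resize(p[250:350,260:360],(600,600),interpolation=cv2.INTER_CUBIC)[:,:,::-1]; cv2.imwrite('pics/zb.png',q)
q=cv2.resize(p[200:270,220:310],(780,600),interpolation=cv2.INTER_CUBIC)[:,:,::-1]; cv2.imwrite('pics/zk.png',q)
E
```

```text
[  321   261   120    99 10216]
((0.8044214844703674, -0.22603510320186615), (0.2653121054172516, 0.25072014331817627), 88.09291076660156) [[ 0.675 -0.354]
 [ 0.925 -0.363]
 [ 0.934 -0.098]
 [ 0.684 -0.089]] 0.0718593709889791
((0.8030009865760803, -0.2288983017206192), (0.26361727714538574, 0.24859221279621124), 88.0496826171875) [[ 0.674 -0.356]
 [ 0.923 -0.365]
 [ 0.932 -0.101]
 [ 0.683 -0.093]]
-0.15 [(0.56, -0.002), (0.565, -0.0), (0.573, 0.0), (0.578, -0.001), (0.596, -0.001), (0.604, -0.0), (0.609, -0.003), (0.614, -0.003), (0.619, -0.0), (0.624, -0.003), (0.627, 0.048), (0.631, 0.065), (0.641, 0.022), (0.649, 0.023), (0.659, 0.02), (0.664, 0.019), (0.674, 0.02), (0.679, 0.022), (0.684, 0.021), (0.687, 0.021), (0.692, 0.071), (0.697, 0.069), (0.705, 0.071), (0.712, 0.072), (0.715, 0.07), (0.722, 0.072), (0.726, 0.075), (0.732, 0.072), (0.736, 0.074)]
-0.23 [(0.561, 0.0), (0.566, -0.002), (0.571, -0.001), (0.576, 0.002), (0.582, 0.059), (0.624, 0.065), (0.627, 0.065), (0.631, 0.065), (0.636, 0.024), (0.641, 0.021), (0.643, 0.021), (0.648, 0.02), (0.653, 0.019), (0.657, 0.024), 
[... 331 characters left out ...]
3 [(0.56, -0.001), (0.565, 0.001), (0.57, 0.0), (0.572, -0.004), (0.577, -0.001), (0.581, 0.0), (0.586, 0.001), (0.591, 0.002), (0.595, -0.0), (0.6, 0.0), (0.604, -0.001), (0.607, -0.002), (0.611, -0.001), (0.616, 0.003), (0.618, -0.001), (0.622, 0.023), (0.624, 0.067), (0.633, 0.026), (0.636, 0.023), (0.64, 0.023), (0.645, 0.022), (0.647, 0.023), (0.651, 0.024), (0.656, 0.022), (0.661, 0.022), (0.663, 0.018), (0.668, 0.022), (0.672, 0.022), (0.676, 0.027), (0.677, 0.069), (0.679, 0.069), (0.681, 0.022), (0.686, 0.073), (0.692, 0.074), (0.696, 0.072), (0.701, 0.072), (0.705, 0.074), (0.71, 0.075), (0.714, 0.072), (0.719, 0.071), (0.723, 0.071), (0.728, 0.071), (0.733, 0.068), (0.739, 0.071)]
```

View pics/zb.png

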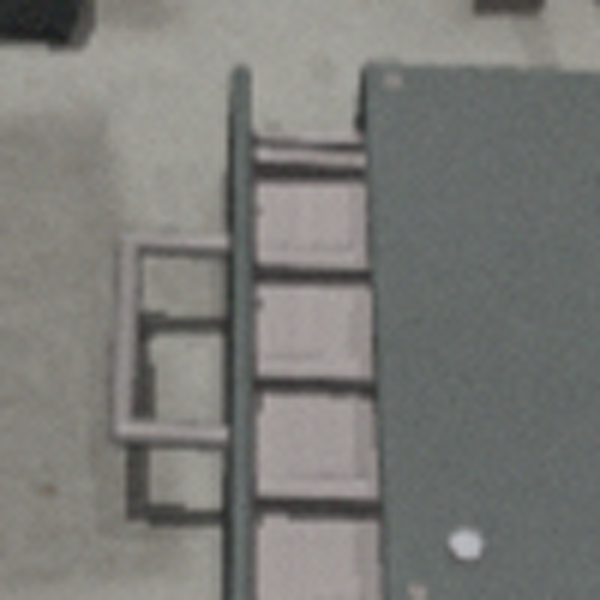

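View pics/zk.png

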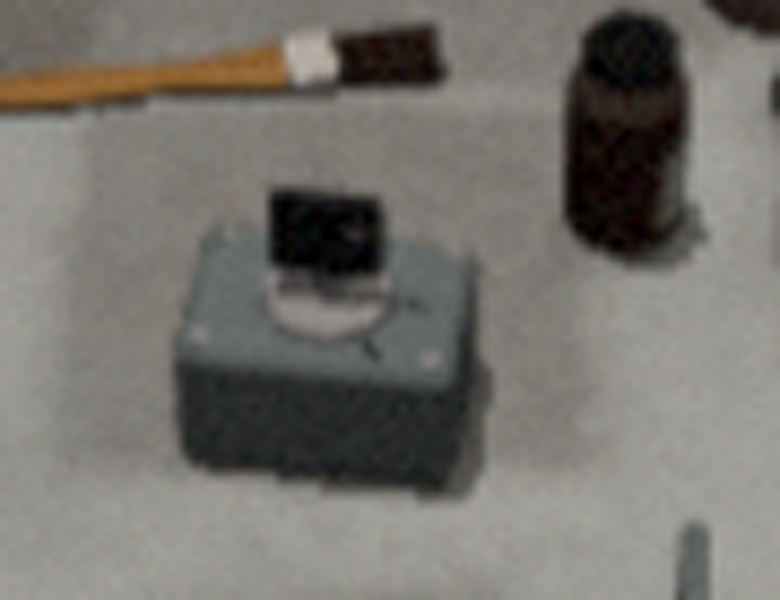

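```bash
cat > m2.py <<'E'
from h import *
def brushes(fn,zmin=-0.02,zmax=0.035,zp=0.006,roi=(0.25,0.62,0.1,0.42)):
    p,d,c=load(fn); P=cloud(c,d); hsv=cv2.cvtColor(p,cv2.COLOR_RGB2HSV)
    X,Y,Z=P[...,0],P[...,1],P[...,2]
    work=(X>roi[0])&(X<roi[1])&(Y>roi[2])&(Y<roi[3])&(Z>zmin)&(Z<zmax)
    wood=(hsv[...,0]>4)&(hsv[...,0]<22)&(hsv[...,1]>90)&(hsv[...,2]>70)&work
    dark=(hsv[...,2]<72)&(hsv[...,1]<150)&work
    out=[]
    nn,l,st,ce=cv2.connectedComponentsWithStats(wood.astype(np.uint8))
    for i in range(1,nn):
        if st[i,4]<60: continue
        v,u=np.where(l==i); w=onplane(c,np.c_[u,v],zp)[:,:2]
        m=w.mean(0); ax=np.linalg.svd(w-m,full_matrices=False)[2][0]
        v,u=np.where(dark); b=onplane(c,np.c_[u,v],zp)[:,:2]; 
        s=(b-m)@ax; t=(b-m)@np.array([-ax[1],ax[0]])
        k=(abs(t)<0.018)&(abs(s)<0.16)&(abs(s)>0.05)
        if k.sum()<10: print('nodark',m,st[i]); continue
        h=b[k].mean(0); 
        if (h-m)@ax<0: ax=-ax
        # full axis from wood centroid to bristle centroid
        sw=(w-m)@ax; sb=(b[k]-m)@ax
        tail=np.percentile(sw,1); tip=np.percentile(sb,98)
        full=np.vstack([w,b[k]]); mm=full.mean(0); a2=np.linalg.svd(full-mm,full_matrices=False)[2][0]; a2*=np.sign(a2@ax)
        s2=(full-mm)@a2; ctr=mm+a2*(np.percentile(s2,.5)+np.percentile(s2,99.5))/2
        out.append((ctr,a2)); print(fn,'ctr',ctr.round(4),'yaw',np.degrees(np.arctan2(a2[1],a2[0])).round(1),'len',(tip-tail).round(3),'n',len(w),k.sum())
    return out
if __name__=='__main__':
    brushes('scene0'); brushes('side0')
    p,d,c=load('side0'); 
    for z in (0.055,): print('bar',onplane(c,[(281.3,289.5),(280.3,322.5)],z).round(4))
    print('key', onplane(c,[(220+270/8.67,200+190/8.57),(220+382/8.67,200+198/8.57)],0.099).round(4))
    P=cloud(c,d); 
    for y in (0.0,0.1,0.2,0.3,0.4):
        s=(abs(P[...,1]-y)<0.01)&(P[...,2]>0.11)&(P[...,0]<1.0); print('shelf y',y,np.nanmin(P[...,0][s]) if s.any() else None, np.nanmedian(P[...,2][s]) if s.any() else None)
    p,d,c=load('scene0')
    for k in [(310,204)]: pass
    P=cloud(c,d); s=(P[...,2]>0.075)&(P[...,2]<0.11)&(abs(P[...,0]-0.515)<0.05)&(abs(P[...,1]-.01)<0.05); print('key cloud',s.sum(),np.nanmean(P[s],0), np.linalg.svd((P[s]-P[s].mean(0))[:,:2])[2][0])
    s=(P[...,2]>0.05)&(P[...,2]<0.058)&(abs(P[...,0]-0.515)<0.08)&(abs(P[...,1]-.01)<0.06); r=cv2.minAreaRect(P[s][:,:2].astype(np.float32)); print('box',r)
E
python3 m2.py
```

```text
scene0 ctr [0.4603 0.1708] yaw 9.8 len 0.178 n 244 82
scene0 ctr [0.4849 0.3209] yaw 169.1 len 0.18 n 247 124
scene0 ctr [0.4489 0.2413] yaw 0.8 len 0.181 n 270 86
side0 ctr [0.4857 0.3189] yaw 169.5 len 0.179 n 131 45
side0 ctr [0.4506 0.2397] yaw 0.5 len 0.178 n 154 57
side0 ctr [0.4606 0.1687] yaw 9.5 len 0.179 n 172 61
bar [[ 0.5853 -0.1747  0.055 ]
 [ 0.5832 -0.2676  0.055 ]]
key [[0.5031 0.0136 0.099 ]
 [0.5379 0.0108 0.099 ]]
shelf y 0.0 -0.0765953664566732 0.1758044086745707
shelf y 0.1 0.11338519524568447 0.17243484891244726
shelf y 0.2 0.725073543591362 0.22903807413826233
shelf y 0.3 0.7252001330760995 0.19758580036062967
shelf y 0.4 0.7251892959907936 0.25686072518771547
key cloud 79 [0.51580335 0.01730761 0.09089811] [-0.99574203  0.0921836 ]
box ((0.5165168642997742, 0.015333540737628937), (0.06343717873096466, 0.08970324695110321), 83.68347930908203)
```

```bash
cat > to.py <<'E'
import sys
from h import *
# usage: to.py x y z yaw_deg  -> linear(mm->m), rotvec deg in tool frame from current pose
a=list(map(float,sys.argv[1:5])); o=bot.get_obs(); Rt=R.from_quat(o['tool_rot']); e=o['eef_pos']
y=np.radians(a[3]); M=np.array([[np.cos(y),np.sin(y),0],[np.sin(y),-np.cos(y),0],[0,0,-1]])
print('t %.2f eef'%o['clock'],e.round(4),'yaw',np.degrees(np.arctan2(*Rt.as_matrix()[[1,0],[0,0]])).round(1),'F',o['ft_force'].round(1),'w',o['grip_width'].round(4),'q',o['joint_pos'].round(2))
print('lin',Rt.inv().apply(np.array(a[:3])-e).round(4).tolist(),'rot',np.degrees((Rt.inv()*R.from_matrix(M)).as_rotvec()).round(1).tolist())
E
python3 to.py 0.582 -0.221 0.15 -2
```

```text
Traceback (most recent call last):
  File "to.py", line 6, in <module>
    print('t %.2f eef'%o['clock'],e.round(4),'yaw',np.degrees(np.arctan2(*Rt.as_matrix()[[1,0],[0,0]])).round(1),'F',o['ft_force'].round(1),'w',o['grip_width'].round(4),'q',o['joint_pos'].round(2))
                                                                                                                                                ^^^^^^^^^^^^^^^^^^^^^
AttributeError: 'float' object has no attribute 'round'
```

```bash
sed -i "s/o\['grip_width'\].round(4)/round(o['grip_width'],4)/" to.py; python3 to.py 0.582 -0.221 0.15 -2
```

```text
t 0.15 eef [ 0.1235 -0.484   0.2476] yaw -75.7 F [-0.5 -0.5 -0.3] w 0.0854 q [-1.32  0.24  0.    1.34  0.    1.57]
lin [-0.1414, -0.5093, 0.0979] rot [-0.1, 0.1, -73.7]
```

jog_arm(jaw=[0.6, 0.6, 0.6, 0.6, 0.6, 0.6, 0.6, 0.6], linear=[[-0.01, -0.036, 0.007], [-0.02, -0.073, 0.014], [-0.03, -0.109, 0.021], [-0.04, -0.146, 0.028], [-0.05, -0.182, 0.035], [-0.06, -0.218, 0.042], [-0.07, -0.255, 0.049], [-0.08, -0.29, 0.056]], delta_rot=[[0, 0, -5], [0, 0, -10], [0, 0, -15], [0, 0, -20], [0, 0, -25], [0, 0, -30], [0, 0, -35], [0, 0, -40]])

```text
clock: 0.82
eef_pos: [0.3863, -0.3339, 0.1918]
tool_rot: [0.953, -0.304, -0.0, -0.0]
ft_force: [-0.4, -0.3, -0.2]
grip_width: 0.0339
```

```bash
python3 to.py 0.582 -0.221 0.13 -2
```

```text
t 0.82 eef [ 0.3863 -0.3339  0.1918] yaw -35.4 F [-0.4 -0.3 -0.2] w 0.0339 q [-0.71  0.29 -0.07  1.2   0.    1.48]
lin [0.0941, -0.2055, 0.0618] rot [-0.0, 0.0, -33.4]
```

jog_arm(jaw=[0.6, 0.6, 0.6, 0.6, 0.6, 0.6, 0.6, 0.6], linear=[[0.015, -0.033, 0.01], [0.03, -0.066, 0.02], [0.045, -0.1, 0.03], [0.06, -0.132, 0.04], [0.075, -0.165, 0.05], [0.094, -0.205, 0.062], [0.094, -0.205, 0.062], [0.094, -0.205, 0.062]], delta_rot=[[0, 0, -5], [0, 0, -10], [0, 0, -16], [0, 0, -22], [0, 0, -28], [0, 0, -33.4], [0, 0, -33.4], [0, 0, -33.4]])

```text
clock: 1.48
eef_pos: [0.5817, -0.2214, 0.128]
tool_rot: [1.0, -0.018, -0.002, -0.001]
ft_force: [-0.1, 0.3, 0.2]
grip_width: 0.034
```

```bash
python3 to.py 0.583 -0.221 0.051 -2
python3 - <<'E'
from h import *
snap('wrist','w1')
E
```

```text
t 1.48 eef [ 0.5817 -0.2214  0.128 ] yaw -2.1 F [-0.1  0.3  0.2] w 0.034 q [-0.36  0.55  0.16  1.18  0.    1.24]
lin [0.0015, -0.0004, 0.077] rot [-0.1, 0.2, -0.1]
```

View pics/w1.png

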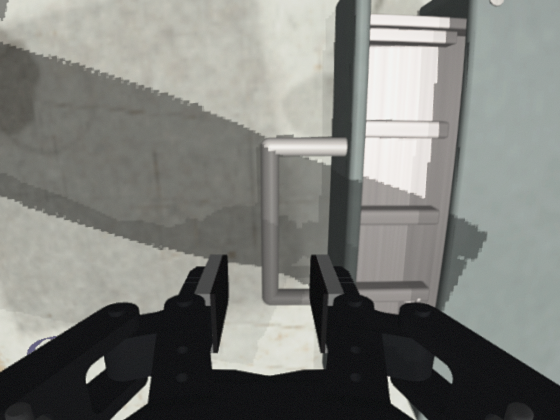

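Run:
```python
from h import *
p,d,c=load('w1'); print(onplane(c,[(269,148),(271,296)],0.055).round(4))
```

```text
[[ 0.5822 -0.1757  0.055 ]
 [ 0.58   -0.2636  0.055 ]]
```

jog_arm(jaw=[0.6, 0.6, 0.6, 0.6, 0.6, 0.6, 0.6, 0.6], linear=[[0.001, 0, 0.02], [0.001, 0, 0.035], [0.001, 0, 0.05], [0.001, 0, 0.06], [0.001, 0, 0.07], [0.001, 0, 0.077], [0.001, 0, 0.077], [0.001, 0, 0.077]], delta_rot=[[0, 0, 0], [0, 0, 0], [0, 0, 0], [0, 0, 0], [0, 0, 0], [0, 0, 0], [0, 0, 0], [0, 0, 0]])

```text
clock: 2.2
eef_pos: [0.5815, -0.224, 0.0535]
tool_rot: [1.0, -0.02, -0.0, -0.0]
ft_force: [0.3, 0.7, -0.5]
grip_width: 0.0338
```

jog_arm(jaw=[0.7, 0.8, 0.9, 1, 1, 1, 1, 1], linear=[[0, 0, 0], [0, 0, 0], [0, 0, 0], [0, 0, 0], [0, 0, 0], [0, 0, 0], [0, 0, 0], [0, 0, 0]], delta_rot=[[0, 0, 0], [0, 0, 0], [0, 0, 0], [0, 0, 0], [0, 0, 0], [0, 0, 0], [0, 0, 0], [0, 0, 0]])

```text
clock: 2.87
eef_pos: [0.5824, -0.2239, 0.0544]
tool_rot: [1.0, -0.02, 0.001, 0.0]
ft_force: [-1.8, 0.8, 5.2]
grip_width: 0.0079
```

```bash
python3 to.py 0.416 -0.215 0.051 -2
```

```text
t 2.87 eef [ 0.5824 -0.2239  0.0544] yaw -2.3 F [-1.8  0.8  5.2] w 0.0079 q [-0.37  0.62  0.06  1.01 -0.    1.24]
lin [-0.1666, -0.0022, 0.0031] rot [0.0, -0.1, -0.3]
```

jog_arm(jaw=[1, 1, 1, 1, 1, 1, 1, 1], linear=[[-0.01, 0, 0], [-0.025, 0, 0], [-0.04, 0, 0], [-0.055, 0, 0], [-0.07, 0, 0], [-0.08, 0, 0], [-0.085, 0, 0], [-0.085, 0, 0]], delta_rot=[[0, 0, 0], [0, 0, 0], [0, 0, 0], [0, 0, 0], [0, 0, 0], [0, 0, 0], [0, 0, 0], [0, 0, 0]])

```text
clock: 3.53
eef_pos: [0.4964, -0.221, 0.0543]
tool_rot: [1.0, -0.02, 0.0, 0.001]
ft_force: [-2.2, -1.2, 6.2]
grip_width: 0.0077
```

jog_arm(jaw=[1, 1, 1, 1, 1, 1, 1, 1], linear=[[-0.01, 0, 0], [-0.025, 0, 0], [-0.04, 0, 0], [-0.055, 0, 0], [-0.068, 0, 0], [-0.076, 0, 0], [-0.08, 0, 0], [-0.08, 0, 0]], delta_rot=[[0, 0, 0], [0, 0, 0], [0, 0, 0], [0, 0, 0], [0, 0, 0], [0, 0, 0], [0, 0, 0], [0, 0, 0]])

```text
clock: 4.2
eef_pos: [0.4171, -0.2183, 0.0543]
tool_rot: [1.0, -0.02, 0.001, 0.001]
ft_force: [-1.5, -3.1, 7.9]
grip_width: 0.0079
```

```bash
python3 to.py 0.416 -0.215 0.15 -2
python3 - <<'E'
from h import *
snap('side','s2')
E
```

```text
t 4.20 eef [ 0.4171 -0.2183  0.0543] yaw -2.3 F [-1.5 -3.1  7.9] w 0.0079 q [-0.48  0.37 -0.38  0.82 -0.    1.13]
lin [-0.0011, -0.003, -0.0957] rot [0.2, -0.1, -0.3]
```

View pics/s2.png

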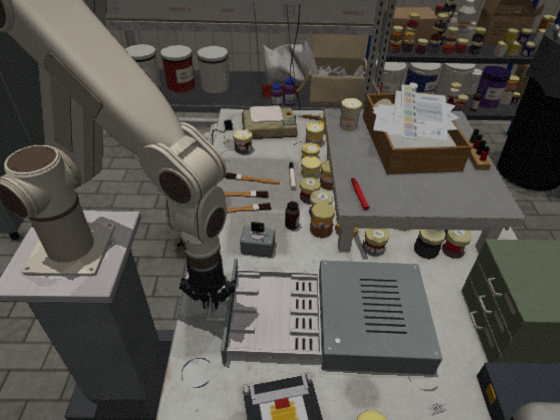

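The drawer is almost right out: the tray spans about (232,275) to (320,355), clear of the housing. I'll release the handle and rise.

jog_arm(jaw=[0.6, 0.6, 0.6, 0.6, 0.6, 0.6, 0.6, 0.6], linear=[[0, 0, 0], [0, 0, 0], [0, 0, 0], [0, 0, -0.02], [0, 0, -0.05], [0, 0, -0.08], [0, 0, -0.11], [0, 0, -0.13]], delta_rot=[[0, 0, 0], [0, 0, 0], [0, 0, 0], [0, 0, 0], [0, 0, 0], [0, 0, 0], [0, 0, 0], [0, 0, 0]])

```text
clock: 4.92
eef_pos: [0.4175, -0.2169, 0.1855]
tool_rot: [1.0, -0.02, 0.001, 0.0]
ft_force: [0.5, -0.4, 0.5]
grip_width: 0.0344
```

```bash
python3 - <<'E'
from h import *
snap('side','s3'); p,d,c=load('s3'); P=cloud(c,d); X,Y,Z=P[...,0],P[...,1],P[...,2]
# front panel top points and tray
s=(Z>0.058)&(Z<0.072)&(X>0.42)&(X<0.50)&(Y<-0.06)&(Y>-0.38); q=P[s]; print(s.sum(), q.mean(0), np.polyfit(q[:,1],q[:,0],1), q[:,1].min(),q[:,1].max())
q=cv2.resize(p[240:380,170:350],(771,600),interpolation=cv2.INTER_CUBIC)[:,:,::-1]; cv2.imwrite('pics/zt.png',q)
E
python3 to.py 0.46 0.169 0.14 99.6
```

```text
361 [ 0.46265597 -0.22828127  0.06425812] [0.0294141  0.46937065] -0.3462968943181079 -0.08375695452191201
t 4.97 eef [ 0.4194 -0.2179  0.1888] yaw -2.3 F [1.2 0.2 2. ] w 0.0343 q [-0.48  0.22 -0.18  1.16  0.    1.13]
lin [0.0249, -0.3884, 0.0479] rot [0.5, -0.2, -101.9]
```

View pics/zt.png

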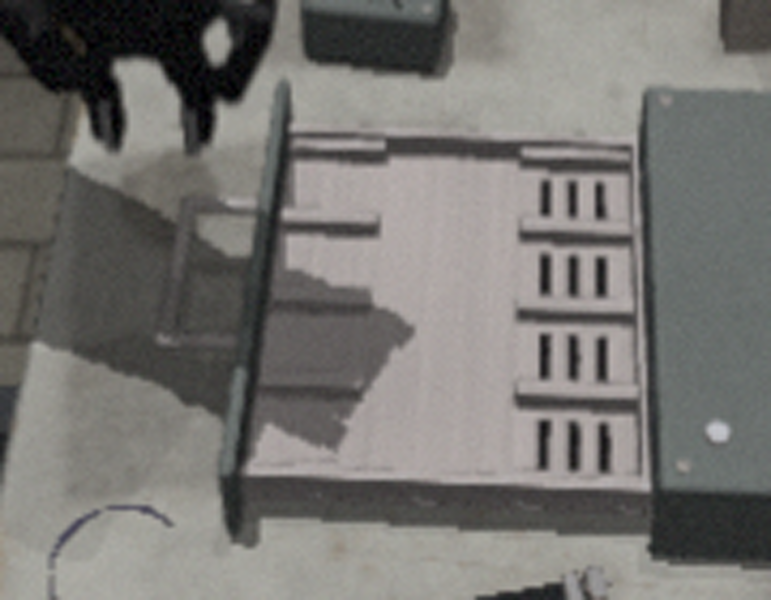

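jog_arm(jaw=[0.4, 0.4, 0.4, 0.4, 0.4, 0.4, 0.4, 0.4], linear=[[0.002, -0.025, 0], [0.004, -0.055, 0], [0.006, -0.085, 0.003], [0.008, -0.115, 0.006], [0.01, -0.145, 0.009], [0.012, -0.175, 0.012], [0.014, -0.205, 0.015], [0.016, -0.235, 0.018]], delta_rot=[[0, 0, -6], [0, 0, -13], [0, 0, -20], [0, 0, -27], [0, 0, -34], [0, 0, -41], [0, 0, -48], [0, 0, -55]])

```text
clock: 5.63
eef_pos: [0.4416, 0.0189, 0.1644]
tool_rot: [0.895, 0.447, -0.001, -0.001]
ft_force: [0.7, 0.6, 0.5]
grip_width: 0.051
```

```bash
python3 to.py 0.46 0.169 0.14 99.6
```

```text
t 5.63 eef [0.4416 0.0189 0.1644] yaw 53.1 F [0.7 0.6 0.5] w 0.051 q [ 0.04  0.19 -0.29  1.09  0.    0.69]
lin [0.1311, -0.0755, 0.0244] rot [-0.1, 0.0, -46.5]
```

jog_arm(jaw=[0.4, 0.4, 0.4, 0.4, 0.4, 0.4, 0.4, 0.4], linear=[[0.022, -0.012, 0.003], [0.044, -0.024, 0.007], [0.066, -0.036, 0.011], [0.088, -0.05, 0.015], [0.11, -0.063, 0.02], [0.131, -0.0755, 0.024], [0.131, -0.0755, 0.024], [0.131, -0.0755, 0.024]], delta_rot=[[0, 0, -7], [0, 0, -14], [0, 0, -21], [0, 0, -28], [0, 0, -35], [0, 0, -42], [0, 0, -46.5], [0, 0, -46.5]])

```text
clock: 6.3
eef_pos: [0.4607, 0.1685, 0.1399]
tool_rot: [0.646, 0.763, -0.001, -0.001]
ft_force: [0.5, 0.3, 0.2]
grip_width: 0.0513
```

```bash
python3 to.py 0.46 0.169 0.021 99.6;  python3 - <<'E'
from h import *
snap('wrist','w4')
E
```

```text
t 6.30 eef [0.4607 0.1685 0.1399] yaw 99.5 F [0.5 0.3 0.2] w 0.0513 q [ 0.35  0.3  -0.21  1.06  0.    0.19]
lin [0.0006, -0.0002, 0.1189] rot [-0.2, 0.0, -0.1]
```

View pics/w4.png

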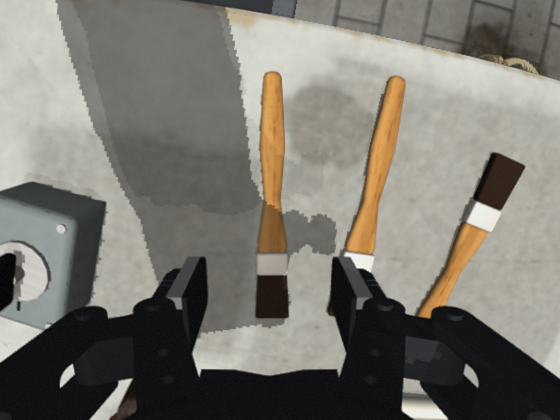

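Run:
```python
from h import *
p,d,c=load('w4'); 
q=onplane(c,[(273,72),(272,318),(397,77)],0.006); print(q.round(4), (q[0]+q[1])/2, np.linalg.norm(q[0]-q[1]), np.degrees(np.arctan2(*(q[1]-q[0])[[1,0]])))
```

```text
[[0.3687 0.1553 0.006 ]
 [0.5513 0.1847 0.006 ]
 [0.3572 0.239  0.006 ]] [0.45999226 0.1700168  0.006     ] 0.18501536588923045 9.125351530963666
```

jog_arm(jaw=[0.4, 0.4, 0.4, 0.4, 0.4, 0.4, 0.4, 0.4], linear=[[0.0015, 0, 0.025], [0.0015, 0, 0.05], [0.0015, 0, 0.075], [0.0015, 0, 0.095], [0.0015, 0, 0.108], [0.0015, 0, 0.116], [0.0015, 0, 0.119], [0.0015, 0, 0.119]], delta_rot=[[0, 0, 0], [0, 0, 0], [0, 0, 0], [0, 0, 0], [0, 0, 0], [0, 0, 0], [0, 0, 0], [0, 0, 0]])

```text
clock: 7.02
eef_pos: [0.461, 0.168, 0.0219]
tool_rot: [0.649, 0.761, -0.001, -0.0]
ft_force: [0.3, -0.8, -0.1]
grip_width: 0.0514
```

jog_arm(jaw=[0.5, 0.6, 0.7, 0.8, 0.9, 1, 1, 1], linear=[[0, 0, 0], [0, 0, 0], [0, 0, 0], [0, 0, 0], [0, 0, 0], [0, 0, 0], [0, 0, 0], [0, 0, 0]], delta_rot=[[0, 0, 0], [0, 0, 0], [0, 0, 0], [0, 0, 0], [0, 0, 0], [0, 0, 0], [0, 0, 0], [0, 0, 0]])

```text
clock: 7.68
eef_pos: [0.462, 0.1688, 0.0235]
tool_rot: [0.648, 0.762, 0.001, 0.001]
ft_force: [-1.4, -0.3, 4.8]
grip_width: 0.0146
```

```bash
python3 to.py 0.46 0.169 0.18 99.6
```

```text
t 7.68 eef [0.462  0.1688 0.0235] yaw 99.2 F [-1.4 -0.3  4.8] w 0.0146 q [ 0.35  0.44 -0.35  0.77 -0.    0.19]
lin [0.0005, -0.0017, -0.1566] rot [0.1, -0.0, -0.4]
```

jog_arm(jaw=[1, 1, 1, 1, 1, 1, 1, 1], linear=[[0, 0, -0.01], [0, 0, -0.03], [0, 0, -0.055], [0, 0, -0.08], [0, 0, -0.11], [0, 0, -0.135], [0, 0, -0.15], [0, 0, -0.15]], delta_rot=[[0, 0, 0], [0, 0, 0], [0, 0, 0], [0, 0, 0], [0, 0, 0], [0, 0, 0], [0, 0, 0], [0, 0, 0]])

```text
clock: 8.35
eef_pos: [0.4637, 0.1695, 0.177]
tool_rot: [0.648, 0.762, 0.004, 0.002]
ft_force: [1.1, 1.0, 0.8]
grip_width: 0.0149
```

```bash
python3 to.py 0.568 -0.298 0.175 88
```

```text
t 8.35 eef [0.4637 0.1695 0.177 ] yaw 99.2 F [1.1 1.  0.8] w 0.0149 q [ 0.35  0.27 -0.15  1.14  0.    0.19]
lin [-0.4782, 0.0281, 0.0014] rot [0.5, -0.1, 11.2]
```

jog_arm(jaw=[1, 1, 1, 1, 1, 1, 1, 1], linear=[[-0.02, 0.002, 0], [-0.05, 0.005, 0], [-0.085, 0.008, 0], [-0.12, 0.01, 0], [-0.155, 0.013, 0], [-0.19, 0.016, 0], [-0.225, 0.018, 0], [-0.255, 0.02, 0]], delta_rot=[[0, 0, 1], [0, 0, 2], [0, 0, 4], [0, 0, 6], [0, 0, 8], [0, 0, 10], [0, 0, 11], [0, 0, 11.2]])

```text
clock: 9.02
eef_pos: [0.5214, -0.0821, 0.1716]
tool_rot: [0.72, 0.694, -0.0, -0.0]
ft_force: [1.0, 0.7, -0.4]
grip_width: 0.0144
```

```bash
python3 to.py 0.570 -0.248 0.12 88
```

```text
t 9.02 eef [ 0.5214 -0.0821  0.1716] yaw 87.9 F [ 1.   0.7 -0.4] w 0.0144 q [-0.16  0.34 -0.06  1.17 -0.   -0.12]
lin [-0.1641, 0.0546, 0.0516] rot [-0.1, 0.0, -0.1]
```

jog_arm(jaw=[1, 1, 1, 1, 1, 1, 1, 1], linear=[[-0.03, 0.01, 0], [-0.06, 0.02, 0.005], [-0.09, 0.03, 0.015], [-0.12, 0.04, 0.025], [-0.145, 0.05, 0.035], [-0.16, 0.054, 0.045], [-0.164, 0.0545, 0.05], [-0.164, 0.0545, 0.05]], delta_rot=[[0, 0, 0], [0, 0, 0], [0, 0, 0], [0, 0, 0], [0, 0, 0], [0, 0, 0], [0, 0, 0], [0, 0, 0]])

```text
clock: 9.68
eef_pos: [0.569, -0.2457, 0.1197]
tool_rot: [0.72, 0.694, -0.001, -0.002]
ft_force: [-0.4, 0.7, 0.3]
grip_width: 0.0148
```

```bash
python3 to.py 0.570 -0.248 0.044 88;  python3 - <<'E'
from h import *
snap('wrist','w5')
E
```

```text
t 9.68 eef [ 0.569  -0.2457  0.1197] yaw 87.9 F [-0.4  0.7  0.3] w 0.0148 q [-0.41  0.56  0.14  1.16  0.   -0.37]
lin [-0.0024, 0.0014, 0.0757] rot [-0.3, -0.1, -0.1]
```

View pics/w5.png

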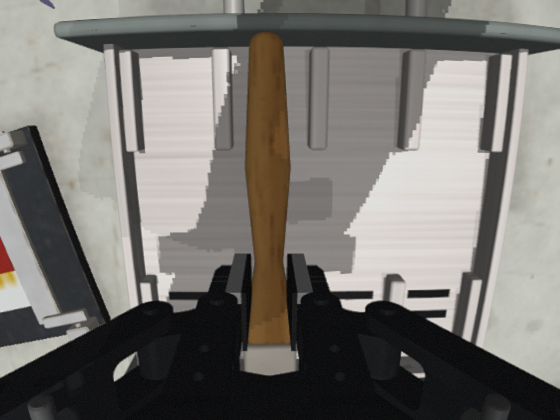

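Run:
```python
from h import *
p,d,c=load('w5'); 
print(onplane(c,[(222,148),(319,148),(412,149)],0.036).round(4)); print(onplane(c,[(268,22)],0.066), onplane(c,[(265,34)],0.105).round(4))
```

```text
[[ 0.5219 -0.2698  0.036 ]
 [ 0.5238 -0.2148  0.036 ]
 [ 0.5258 -0.1609  0.036 ]]
[[ 0.46251639 -0.24154283  0.066     ]] [[ 0.4754 -0.2431  0.105 ]]
```

jog_arm(jaw=[1, 1, 1, 1, 1, 1, 1, 1], linear=[[0.002, 0.002, 0.015], [0.002, 0.002, 0.03], [0.002, 0.002, 0.045], [0.002, 0.002, 0.055], [0.002, 0.002, 0.063], [0.002, 0.002, 0.07], [0.002, 0.002, 0.073], [0.002, 0.002, 0.073]], delta_rot=[[0, 0, 0], [0, 0, 0], [0, 0, 0], [0, 0, 0], [0, 0, 0], [0, 0, 0], [0, 0, 0], [0, 0, 0]])

```text
clock: 10.4
eef_pos: [0.5725, -0.2434, 0.0489]
tool_rot: [0.719, 0.695, -0.0, -0.0]
ft_force: [0.4, 0.8, -0.8]
grip_width: 0.0145
```

```bash
python3 to.py 0.570 -0.245 0.046 88
```

```text
t 10.40 eef [ 0.5725 -0.2434  0.0489] yaw 88.0 F [ 0.4  0.8 -0.8] w 0.0145 q [-0.4   0.62  0.06  1.    0.   -0.37]
lin [-0.0017, -0.0024, 0.0029] rot [-0.0, -0.0, 0.0]
```

Lowering 2 mm more, opening part way, then rising.

jog_arm(jaw=[1, 1, 0.9, 0.8, 0.7, 0.6, 0.6, 0.6], linear=[[0, 0, 0.002], [0, 0, 0.002], [0, 0, 0.002], [0, 0, 0.002], [0, 0, 0.002], [0, 0, 0.002], [0, 0, 0.002], [0, 0, 0]], delta_rot=[[0, 0, 0], [0, 0, 0], [0, 0, 0], [0, 0, 0], [0, 0, 0], [0, 0, 0], [0, 0, 0], [0, 0, 0]])

```text
clock: 11.07
eef_pos: [0.5725, -0.2437, 0.049]
tool_rot: [0.719, 0.695, -0.0, -0.0]
ft_force: [-0.0, 0.4, -0.1]
grip_width: 0.0342
```

jog_arm(jaw=[0.6, 0.6, 0.6, 0.6, 0.6, 0.6, 0.6, 0.6], linear=[[0, 0, -0.01], [0, 0, -0.025], [0, 0, -0.045], [0, 0, -0.065], [0, 0, -0.085], [0, 0, -0.105], [0, 0, -0.12], [0, 0, -0.12]], delta_rot=[[0, 0, 0], [0, 0, 0], [0, 0, 0], [0, 0, 0], [0, 0, 0], [0, 0, 0], [0, 0, 0], [0, 0, 0]])

```text
clock: 11.73
eef_pos: [0.575, -0.2448, 0.1745]
tool_rot: [0.719, 0.695, 0.002, 0.004]
ft_force: [0.8, -0.1, 0.7]
grip_width: 0.0345
```

```bash
python3 - <<'E'
from h import *
snap('wrist','w6'); snap('scene','c6')
E
python3 m2.py >/dev/null
python3 - <<'E'
from m2 import *
brushes('c6')
E
python3 to.py 0.45 0.2405 0.17 90.6
```

```text
c6 ctr [0.4714 0.2832] yaw 166.3 len 0.18 n 237 111
c6 ctr [0.4485 0.2414] yaw 1.0 len 0.18 n 267 79
t 11.83 eef [ 0.5732 -0.244   0.1703] yaw 88.0 F [-0.4  0.4 -0.1] w 0.0343 q [-0.4   0.52  0.22  1.26  0.   -0.37]
lin [0.4799, -0.1399, -0.0003] rot [0.1, 0.0, -2.6]
```

View pics/w6.png

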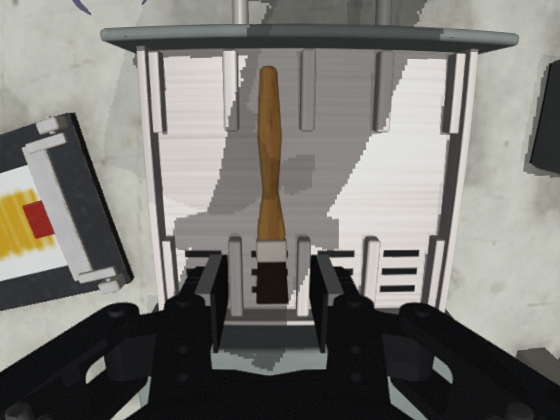

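View pics/c6.png

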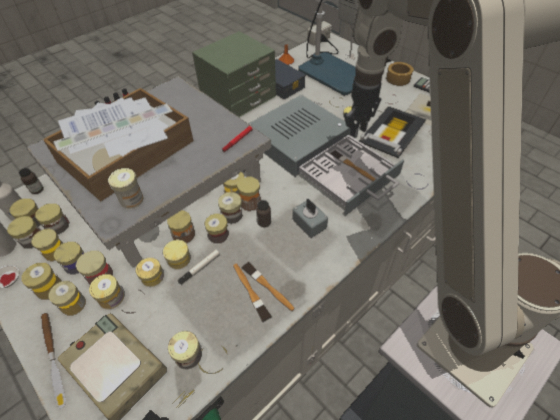

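The first brush lies in compartment y=-27, with its bristles at the back between the ribs (w6, 235–303). In the scene view the reversed brush has been knocked close to the middle one. Its new centre is (0.471, 0.283), yaw 166°. I'll take the middle brush with a narrow opening.

jog_arm(jaw=[0.6, 0.6, 0.6, 0.6, 0.6, 0.6, 0.6, 0.6], linear=[[0.025, -0.008, 0], [0.06, -0.018, 0], [0.095, -0.028, 0], [0.13, -0.038, 0], [0.165, -0.048, 0], [0.2, -0.058, 0], [0.235, -0.068, 0], [0.27, -0.079, 0]], delta_rot=[[0, 0, 0], [0, 0, 0], [0, 0, 0], [0, 0, 0], [0, 0, -1], [0, 0, -2], [0, 0, -2.6], [0, 0, -2.6]])

```text
clock: 12.5
eef_pos: [0.5014, 0.0302, 0.1678]
tool_rot: [0.703, 0.711, -0.001, -0.001]
ft_force: [0.5, 0.2, 0.5]
grip_width: 0.0342
```

```bash
python3 to.py 0.45 0.2395 0.13 90.6
```

```text
t 12.50 eef [0.5014 0.0302 0.1678] yaw 90.6 F [0.5 0.2 0.5] w 0.0342 q [ 0.06  0.3  -0.13  1.14  0.    0.05]
lin [0.2098, -0.0491, 0.0379] rot [-0.2, 0.0, 0.0]
```

jog_arm(jaw=[0.6, 0.6, 0.6, 0.6, 0.6, 0.6, 0.6, 0.6], linear=[[0.035, -0.008, 0], [0.07, -0.016, 0], [0.105, -0.025, 0.01], [0.14, -0.033, 0.02], [0.17, -0.04, 0.03], [0.195, -0.046, 0.035], [0.21, -0.049, 0.038], [0.21, -0.049, 0.038]], delta_rot=[[0, 0, 0], [0, 0, 0], [0, 0, 0], [0, 0, 0], [0, 0, 0], [0, 0, 0], [0, 0, 0], [0, 0, 0]])

```text
clock: 13.17
eef_pos: [0.4496, 0.2404, 0.1289]
tool_rot: [0.702, 0.712, -0.002, -0.001]
ft_force: [-0.2, 0.1, -0.1]
grip_width: 0.0341
```

```bash
python3 to.py 0.45 0.2395 0.021 90.6;  python3 - <<'E'
from h import *
snap('wrist','w7')
E
```

```text
t 13.17 eef [0.4496 0.2404 0.1289] yaw 90.9 F [-0.2  0.1 -0.1] w 0.0341 q [ 0.49  0.35 -0.17  1.05  0.    0.48]
lin [-0.0008, 0.0009, 0.1079] rot [-0.2, 0.1, 0.3]
```

View pics/w7.png

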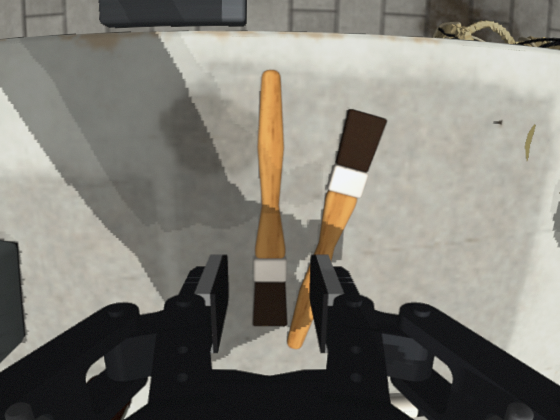

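jog_arm(jaw=[0.6, 0.6, 0.6, 0.6, 0.6, 0.6, 0.6, 0.6], linear=[[-0.001, 0, 0.025], [-0.001, 0, 0.05], [-0.001, 0, 0.07], [-0.001, 0, 0.085], [-0.001, 0, 0.097], [-0.001, 0, 0.105], [-0.001, 0, 0.108], [-0.001, 0, 0.108]], delta_rot=[[0, 0, 0], [0, 0, 0], [0, 0, 0], [0, 0, 0], [0, 0, 0], [0, 0, 0], [0, 0, 0], [0, 0, 0]])

```text
clock: 13.88
eef_pos: [0.4515, 0.2362, 0.0226]
tool_rot: [0.704, 0.71, -0.001, -0.0]
ft_force: [-0.1, 0.2, 0.4]
grip_width: 0.034
```

jog_arm(jaw=[0.7, 0.8, 0.9, 1, 1, 1, 1, 1], linear=[[0, 0, 0], [0, 0, 0], [0, 0, 0], [0, 0, 0], [0, 0, 0], [0, 0, 0], [0, 0, 0], [0, 0, 0]], delta_rot=[[0, 0, 0], [0, 0, 0], [0, 0, 0], [0, 0, 0], [0, 0, 0], [0, 0, 0], [0, 0, 0], [0, 0, 0]])

```text
clock: 14.55
eef_pos: [0.4535, 0.2377, 0.0253]
tool_rot: [0.703, 0.711, 0.002, 0.001]
ft_force: [0.3, -2.6, 6.2]
grip_width: 0.0002
```

jog_arm(jaw=[1, 1, 1, 1, 1, 1, 1, 1], linear=[[0, 0, -0.01], [0, 0, -0.03], [0, 0, -0.055], [0, 0, -0.08], [0, 0, -0.11], [0, 0, -0.135], [0, 0, -0.15], [0, 0, -0.15]], delta_rot=[[0, 0, 0], [0, 0, 0], [0, 0, 0], [0, 0, 0], [0, 0, 0], [0, 0, 0], [0, 0, 0], [0, 0, 0]])

```text
clock: 15.22
eef_pos: [0.4542, 0.2386, 0.1784]
tool_rot: [0.703, 0.711, 0.004, 0.001]
ft_force: [2.1, -0.1, -0.8]
grip_width: -0.0001
```

```bash
python3 to.py 0.571 -0.190 0.17 88
```

```text
t 15.22 eef [0.4542 0.2386 0.1784] yaw 90.6 F [ 2.1 -0.1 -0.8] w -0.0001 q [ 0.48  0.3  -0.1   1.16  0.    0.47]
lin [-0.4298, 0.112, 0.0075] rot [0.5, -0.3, 2.6]
```

The grip missed: the width is 0 and the fingertips were riding on top of the brush. I'll look again before retrying lower.

jog_arm(jaw=[0.6, 0.6, 0.6, 0.6, 0.6, 0.6, 0.6, 0.6], linear=[[0, 0, 0.01], [0, 0, 0.03], [0, 0, 0.045], [0, 0, 0.049], [0, 0, 0.049], [0, 0, 0.049], [0, 0, 0.049], [0, 0, 0.049]], delta_rot=[[0, 0, 0], [0, 0, 0], [0, 0, 0], [0, 0, 0], [0, 0, 0], [0, 0, 0], [0, 0, 0], [0, 0, 0]])

```text
clock: 15.88
eef_pos: [0.4524, 0.2375, 0.125]
tool_rot: [0.703, 0.711, 0.001, 0.0]
ft_force: [0.8, -0.5, -0.1]
grip_width: 0.0344
```

```bash
python3 - <<'E'
from h import *
snap('wrist','w8')
from m2 import brushes
brushes('w8',zmin=-0.03,zmax=0.04)
E
python3 to.py 0.45 0.2395 0.021 90.6
```

```text
w8 ctr [0.4497 0.237 ] yaw 0.3 len 0.183 n 4399 1477
w8 ctr [0.4361 0.2912] yaw 166.1 len 0.108 n 1684 1700
w8 ctr [0.4708 0.2767] yaw 169.9 len 0.181 n 827 374
t 15.93 eef [0.4525 0.2375 0.125 ] yaw 90.6 F [-0.5  0.4  0.6] w 0.0341 q [ 0.48  0.35 -0.18  1.04  0.    0.47]
lin [0.0019, -0.0026, 0.104] rot [0.1, -0.0, 0.0]
```

View pics/w8.png

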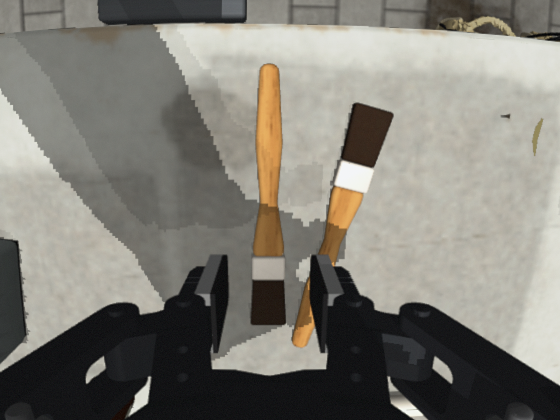

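jog_arm(jaw=[0.6, 0.6, 0.6, 0.6, 0.6, 0.6, 0.6, 0.6], linear=[[0, -0.002, 0.025], [0, -0.002, 0.05], [0, -0.002, 0.07], [0, -0.002, 0.085], [0, -0.002, 0.097], [0, -0.002, 0.104], [0, -0.002, 0.107], [0, -0.002, 0.107]], delta_rot=[[0, 0, 0], [0, 0, 0], [0, 0, 0], [0, 0, 0], [0, 0, 0], [0, 0, 0], [0, 0, 0], [0, 0, 0]])

```text
clock: 16.6
eef_pos: [0.4499, 0.2372, 0.0172]
tool_rot: [0.703, 0.711, -0.0, -0.0]
ft_force: [0.8, 0.4, 1.0]
grip_width: 0.0343
```

```bash
python3 to.py 0.45 0.237 0.019 90.3
```

```text
t 16.60 eef [0.4499 0.2372 0.0172] yaw 90.6 F [0.8 0.4 1. ] w 0.0343 q [ 0.49  0.48 -0.31  0.78 -0.    0.47]
lin [-0.0002, 0.0001, -0.0018] rot [-0.0, 0.0, 0.3]
```

jog_arm(jaw=[0.7, 0.8, 0.9, 1, 1, 1, 1, 1], linear=[[0, 0, -0.001], [0, 0, -0.002], [0, 0, -0.002], [0, 0, -0.002], [0, 0, -0.002], [0, 0, -0.002], [0, 0, -0.002], [0, 0, -0.002]], delta_rot=[[0, 0, 0], [0, 0, 0], [0, 0, 0], [0, 0, 0], [0, 0, 0], [0, 0, 0], [0, 0, 0], [0, 0, 0]])

```text
clock: 17.27
eef_pos: [0.4505, 0.2375, 0.02]
tool_rot: [0.703, 0.711, 0.001, 0.0]
ft_force: [-0.9, 0.2, 6.4]
grip_width: 0.0172
```

jog_arm(jaw=[1, 1, 1, 1, 1, 1, 1, 1], linear=[[0, 0, -0.01], [0, 0, -0.03], [0, 0, -0.055], [0, 0, -0.08], [0, 0, -0.11], [0, 0, -0.135], [0, 0, -0.15], [0, 0, -0.15]], delta_rot=[[0, 0, 0], [0, 0, 0], [0, 0, 0], [0, 0, 0], [0, 0, 0], [0, 0, 0], [0, 0, 0], [0, 0, 0]])

```text
clock: 17.93
eef_pos: [0.4519, 0.2382, 0.1735]
tool_rot: [0.703, 0.711, 0.003, 0.001]
ft_force: [1.3, 0.0, 0.1]
grip_width: 0.0169
```

```bash
python3 to.py 0.571 -0.190 0.17 88
python3 - <<'E'
from h import *
snap('wrist','w9')
E
```

```text
t 17.93 eef [0.4519 0.2382 0.1735] yaw 90.6 F [1.3 0.  0.1] w 0.0169 q [ 0.49  0.3  -0.11  1.15 -0.    0.47]
lin [-0.4295, 0.1145, 0.0028] rot [0.4, -0.2, 2.6]
```

View pics/w9.png

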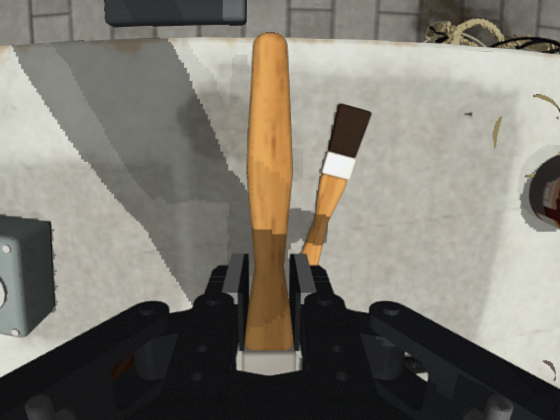

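The brush is held square. I'm carrying it to compartment y=+27.

jog_arm(jaw=[1, 1, 1, 1, 1, 1, 1, 1], linear=[[-0.02, 0.005, 0], [-0.05, 0.013, 0], [-0.085, 0.022, 0], [-0.12, 0.032, 0], [-0.155, 0.041, 0], [-0.19, 0.051, 0], [-0.225, 0.06, 0], [-0.26, 0.069, 0]], delta_rot=[[0, 0, 0], [0, 0, 1], [0, 0, 2], [0, 0, 2.6], [0, 0, 2.6], [0, 0, 2.6], [0, 0, 2.6], [0, 0, 2.6]])

```text
clock: 18.65
eef_pos: [0.5205, -0.0237, 0.1674]
tool_rot: [0.719, 0.695, -0.001, -0.001]
ft_force: [0.5, 1.2, -0.5]
grip_width: 0.0166
```

```bash
python3 to.py 0.5715 -0.1895 0.11 88
```

```text
t 18.65 eef [ 0.5205 -0.0237  0.1674] yaw 88.0 F [ 0.5  1.2 -0.5] w 0.0166 q [-0.05  0.33 -0.08  1.16  0.   -0.01]
lin [-0.1639, 0.0569, 0.0571] rot [-0.2, -0.0, 0.0]
```

jog_arm(jaw=[1, 1, 1, 1, 1, 1, 1, 1], linear=[[-0.03, 0.01, 0], [-0.06, 0.02, 0], [-0.095, 0.033, 0], [-0.13, 0.045, 0.015], [-0.155, 0.054, 0.035], [-0.164, 0.057, 0.05], [-0.164, 0.057, 0.057], [-0.164, 0.057, 0.057]], delta_rot=[[0, 0, 0], [0, 0, 0], [0, 0, 0], [0, 0, 0], [0, 0, 0], [0, 0, 0], [0, 0, 0], [0, 0, 0]])

```text
clock: 19.32
eef_pos: [0.57, -0.1874, 0.1081]
tool_rot: [0.72, 0.694, -0.002, -0.004]
ft_force: [0.5, 0.9, -0.6]
grip_width: 0.0164
```

```bash
python3 to.py 0.5715 -0.1895 0.043 88
python3 - <<'E'
from h import *
snap('wrist','w10')
E
```

```text
t 19.32 eef [ 0.57   -0.1874  0.1081] yaw 87.9 F [ 0.5  0.9 -0.6] w 0.0164 q [-0.32  0.53  0.06  1.11  0.   -0.28]
lin [-0.0023, 0.0021, 0.0651] rot [-0.5, -0.2, -0.1]
```

View pics/w10.png

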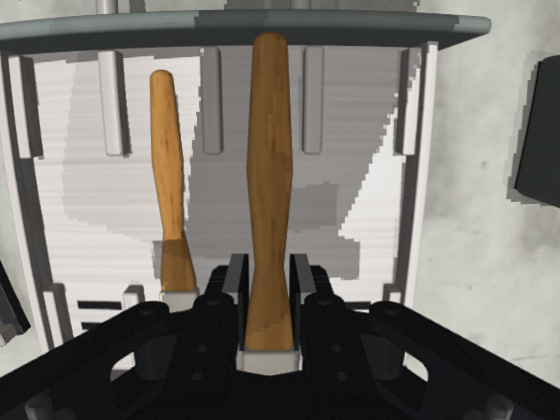

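jog_arm(jaw=[1, 1, 1, 1, 1, 1, 1, 1], linear=[[-0.004, 0.001, 0.012], [-0.004, 0.001, 0.025], [-0.004, 0.001, 0.038], [-0.004, 0.001, 0.048], [-0.004, 0.001, 0.056], [-0.004, 0.001, 0.062], [-0.004, 0.001, 0.065], [-0.004, 0.001, 0.065]], delta_rot=[[0, 0, 0], [0, 0, 0], [0, 0, 0], [0, 0, 0], [0, 0, 0], [0, 0, 0], [0, 0, 0], [0, 0, 0]])

```text
clock: 20.03
eef_pos: [0.5736, -0.1916, 0.0468]
tool_rot: [0.719, 0.695, -0.0, -0.0]
ft_force: [0.0, -0.7, -0.8]
grip_width: 0.0167
```

jog_arm(jaw=[1, 1, 0.9, 0.8, 0.7, 0.6, 0.6, 0.6], linear=[[0, 0, 0.001], [0, 0, 0.001], [0, 0, 0.001], [0, 0, 0.001], [0, 0, 0.001], [0, 0, 0.001], [0, 0, 0.001], [0, 0, 0]], delta_rot=[[0, 0, 0], [0, 0, 0], [0, 0, 0], [0, 0, 0], [0, 0, 0], [0, 0, 0], [0, 0, 0], [0, 0, 0]])

```text
clock: 20.7
eef_pos: [0.5737, -0.1919, 0.0473]
tool_rot: [0.719, 0.695, -0.0, -0.0]
ft_force: [0.7, -0.3, 0.9]
grip_width: 0.0346
```

jog_arm(jaw=[0.6, 0.6, 0.6, 0.6, 0.6, 0.6, 0.6, 0.6], linear=[[0, 0, -0.01], [0, 0, -0.025], [0, 0, -0.045], [0, 0, -0.065], [0, 0, -0.085], [0, 0, -0.105], [0, 0, -0.125], [0, 0, -0.13]], delta_rot=[[0, 0, 0], [0, 0, 0], [0, 0, 0], [0, 0, 0], [0, 0, 0], [0, 0, 0], [0, 0, 0], [0, 0, 0]])

```text
clock: 21.37
eef_pos: [0.5758, -0.1926, 0.1822]
tool_rot: [0.719, 0.695, 0.002, 0.003]
ft_force: [0.5, -0.2, 1.1]
grip_width: 0.0341
```

```bash
python3 - <<'E'
from h import *
snap('wrist','w11'); snap('scene','c11')
from m2 import brushes
brushes('c11')
E
python3 to.py 0.47 0.28 0.17 76
```

```text
c11 ctr [0.4717 0.2832] yaw 166.3 len 0.18 n 238 112
t 21.47 eef [ 0.5749 -0.1923  0.1794] yaw 88.0 F [ 0.4 -0.3 -0.3] w 0.0338 q [-0.32  0.48  0.18  1.26  0.   -0.29]
lin [0.4684, -0.1213, 0.0083] rot [0.2, 0.0, 12.0]
```

View pics/w11.png

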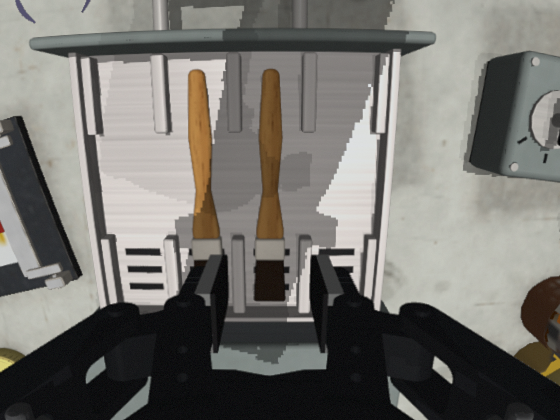

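jog_arm(jaw=[0.5, 0.5, 0.5, 0.5, 0.5, 0.5, 0.5, 0.5], linear=[[0.025, -0.006, 0], [0.06, -0.015, 0], [0.095, -0.024, 0], [0.13, -0.033, 0], [0.165, -0.042, 0], [0.2, -0.051, 0], [0.235, -0.06, 0], [0.27, -0.07, 0]], delta_rot=[[0, 0, 0], [0, 0, 2], [0, 0, 4], [0, 0, 6], [0, 0, 8], [0, 0, 10], [0, 0, 11], [0, 0, 11.5]])

```text
clock: 22.13
eef_pos: [0.5116, 0.0817, 0.1757]
tool_rot: [0.786, 0.619, -0.001, -0.001]
ft_force: [0.6, 0.7, 0.2]
grip_width: 0.0427
```

```bash
python3 to.py 0.472 0.282 0.125 76.3
```

```text
t 22.13 eef [0.5116 0.0817 0.1757] yaw 76.5 F [0.6 0.7 0.2] w 0.0427 q [ 0.16  0.32 -0.08  1.17  0.    0.39]
lin [0.1855, -0.0853, 0.0507] rot [-0.1, 0.1, 0.2]
```

jog_arm(jaw=[0.5, 0.5, 0.5, 0.5, 0.5, 0.5, 0.5, 0.5], linear=[[0.035, -0.016, 0], [0.07, -0.032, 0.005], [0.105, -0.048, 0.015], [0.14, -0.064, 0.028], [0.17, -0.078, 0.04], [0.185, -0.085, 0.05], [0.1855, -0.0853, 0.051], [0.1855, -0.0853, 0.051]], delta_rot=[[0, 0, 0], [0, 0, 0], [0, 0, 0], [0, 0, 0], [0, 0, 0], [0, 0, 0], [0, 0, 0], [0, 0, 0]])

```text
clock: 22.8
eef_pos: [0.4717, 0.2806, 0.124]
tool_rot: [0.785, 0.62, -0.002, -0.0]
ft_force: [-1.2, -0.3, 0.0]
grip_width: 0.0425
```

```bash
python3 to.py 0.472 0.282 0.019 76.3
python3 - <<'E'
from h import *
snap('wrist','w12')
from m2 import brushes
brushes('w12',zmin=-0.03,zmax=0.04)
E
```

```text
t 22.80 eef [0.4717 0.2806 0.124 ] yaw 76.6 F [-1.2 -0.3  0. ] w 0.0425 q [ 0.54  0.42 -0.07  1.08 -0.    0.77]
lin [0.0018, 0.0003, 0.105] rot [-0.2, 0.2, 0.3]
w12 ctr [0.4727 0.2824] yaw 166.1 len 0.181 n 3773 2268
```

View pics/w12.png

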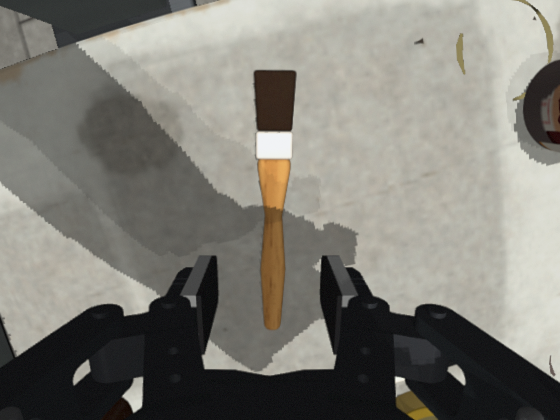

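jog_arm(jaw=[0.5, 0.5, 0.5, 0.5, 0.5, 0.5, 0.5, 0.5], linear=[[0.002, 0.001, 0.025], [0.002, 0.001, 0.05], [0.002, 0.001, 0.07], [0.002, 0.001, 0.085], [0.002, 0.001, 0.097], [0.002, 0.001, 0.104], [0.002, 0.001, 0.107], [0.002, 0.001, 0.107]], delta_rot=[[0, 0, 0], [0, 0, 0], [0, 0, 0], [0, 0, 0], [0, 0, 0], [0, 0, 0], [0, 0, 0], [0, 0, 0]])

```text
clock: 23.52
eef_pos: [0.4752, 0.2813, 0.0192]
tool_rot: [0.786, 0.619, -0.0, 0.0]
ft_force: [0.7, -0.1, 0.2]
grip_width: 0.0428
```

```bash
python3 to.py 0.4727 0.2824 0.0175 76.3
```

```text
t 23.52 eef [0.4752 0.2813 0.0192] yaw 76.4 F [ 0.7 -0.1  0.2] w 0.0428 q [ 0.53  0.55 -0.19  0.84 -0.    0.77]
lin [0.0005, -0.0027, 0.0017] rot [-0.0, 0.0, 0.1]
```

jog_arm(jaw=[0.6, 0.7, 0.8, 0.9, 1, 1, 1, 1], linear=[[0, -0.002, 0.001], [0, -0.002, 0.001], [0, -0.002, 0], [0, -0.002, 0], [0, -0.002, 0], [0, -0.002, 0], [0, -0.002, 0], [0, -0.002, 0]], delta_rot=[[0, 0, 0], [0, 0, 0], [0, 0, 0], [0, 0, 0], [0, 0, 0], [0, 0, 0], [0, 0, 0], [0, 0, 0]])

```text
clock: 24.18
eef_pos: [0.4734, 0.2831, 0.0198]
tool_rot: [0.785, 0.619, 0.001, 0.0]
ft_force: [0.0, 0.3, 3.7]
grip_width: 0.017
```

jog_arm(jaw=[1, 1, 1, 1, 1, 1, 1, 1], linear=[[0, 0, -0.01], [0, 0, -0.03], [0, 0, -0.055], [0, 0, -0.08], [0, 0, -0.11], [0, 0, -0.135], [0, 0, -0.15], [0, 0, -0.15]], delta_rot=[[0, 0, 0], [0, 0, 0], [0, 0, 0], [0, 0, 0], [0, 0, 0], [0, 0, 0], [0, 0, 0], [0, 0, 0]])

```text
clock: 24.85
eef_pos: [0.4751, 0.284, 0.174]
tool_rot: [0.785, 0.619, 0.004, 0.001]
ft_force: [0.8, 0.1, 0.3]
grip_width: 0.0167
```

```bash
python3 to.py 0.53 0.0 0.19 0
python3 - <<'E'
from h import *
snap('wrist','w13')
E
```

```text
t 24.85 eef [0.4751 0.284  0.174 ] yaw 76.5 F [0.8 0.1 0.3] w 0.0167 q [ 0.54  0.38  0.    1.19 -0.    0.77]
lin [-0.2633, 0.1197, -0.0168] rot [0.1, -0.5, 76.5]
```

View pics/w13.png

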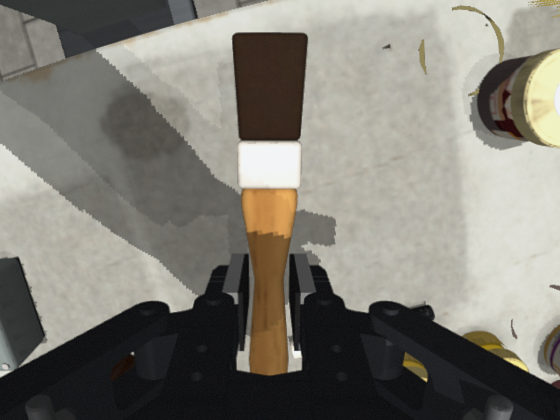

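jog_arm(jaw=[1, 1, 1, 1, 1, 1, 1, 1], linear=[[-0.02, 0.009, 0], [-0.05, 0.023, 0], [-0.08, 0.036, 0], [-0.11, 0.05, 0], [-0.14, 0.064, 0], [-0.17, 0.077, 0], [-0.2, 0.09, 0], [-0.23, 0.104, 0]], delta_rot=[[0, 0, 5], [0, 0, 12], [0, 0, 19], [0, 0, 26], [0, 0, 33], [0, 0, 40], [0, 0, 47], [0, 0, 54]])

```text
clock: 25.57
eef_pos: [0.5191, 0.0332, 0.1675]
tool_rot: [0.981, 0.192, -0.002, -0.0]
ft_force: [0.7, -0.4, -0.1]
grip_width: 0.0167
```

```bash
python3 to.py 0.568 -0.294 0.17 -92
```

```text
t 25.57 eef [0.5191 0.0332 0.1675] yaw 22.2 F [ 0.7 -0.4 -0.1] w 0.0167 q [ 0.06  0.33 -0.09  1.16  0.    1.25]
lin [-0.0782, 0.3215, -0.0027] rot [0.2, 0.2, 114.2]
```

jog_arm(jaw=[1, 1, 1, 1, 1, 1, 1, 1], linear=[[-0.005, 0.022, 0], [-0.01, 0.044, 0], [-0.015, 0.066, 0], [-0.02, 0.088, 0], [-0.025, 0.11, 0], [-0.032, 0.132, 0], [-0.037, 0.154, 0], [-0.043, 0.176, 0]], delta_rot=[[0, 0, 7], [0, 0, 14], [0, 0, 21], [0, 0, 28], [0, 0, 35], [0, 0, 42], [0, 0, 49], [0, 0, 56]])

```text
clock: 26.23
eef_pos: [0.547, -0.145, 0.1672]
tool_rot: [0.957, -0.291, -0.002, 0.0]
ft_force: [0.2, 0.2, -0.0]
grip_width: 0.0168
```

```bash
python3 to.py 0.568 -0.294 0.17 -92
```

```text
t 26.23 eef [ 0.547  -0.145   0.1672] yaw -33.8 F [ 0.2  0.2 -0. ] w 0.0168 q [-0.26  0.42  0.04  1.2   0.    1.9 ]
lin [0.1004, 0.1121, -0.003] rot [0.2, 0.2, 58.2]
```

jog_arm(jaw=[1, 1, 1, 1, 1, 1, 1, 1], linear=[[0.012, 0.014, 0], [0.025, 0.028, 0], [0.038, 0.042, 0], [0.05, 0.056, 0], [0.063, 0.07, 0], [0.076, 0.084, 0], [0.088, 0.098, 0], [0.1, 0.112, 0]], delta_rot=[[0, 0, 7], [0, 0, 14], [0, 0, 21], [0, 0, 28], [0, 0, 35], [0, 0, 42], [0, 0, 49], [0, 0, 56]])

```text
clock: 26.9
eef_pos: [0.5687, -0.2932, 0.1669]
tool_rot: [0.708, -0.706, -0.002, 0.001]
ft_force: [-0.2, 0.0, -0.6]
grip_width: 0.0165
```

```bash
python3 to.py 0.568 -0.294 0.11 -92
```

```text
t 26.90 eef [ 0.5687 -0.2932  0.1669] yaw -89.8 F [-0.2  0.  -0.6] w 0.0165 q [-0.48  0.56  0.28  1.29 -0.    2.66]
lin [0.0009, 0.0005, 0.0569] rot [0.2, 0.1, 2.2]
```

jog_arm(jaw=[1, 1, 1, 1, 1, 1, 1, 1], linear=[[0.001, 0, 0.01], [0.001, 0, 0.02], [0.001, 0, 0.03], [0.001, 0, 0.04], [0.001, 0, 0.05], [0.001, 0, 0.057], [0.001, 0, 0.057], [0.001, 0, 0.057]], delta_rot=[[0, 0, 1], [0, 0, 2], [0, 0, 2.2], [0, 0, 2.2], [0, 0, 2.2], [0, 0, 2.2], [0, 0, 2.2], [0, 0, 2.2]])

```text
clock: 27.57
eef_pos: [0.5696, -0.2931, 0.1117]
tool_rot: [-0.697, 0.717, 0.001, -0.0]
ft_force: [0.3, -0.5, -0.6]
grip_width: 0.0165
```

```bash
python3 to.py 0.568 -0.294 0.043 -92
python3 - <<'E'
from h import *
snap('wrist','w14')
E
```

```text
t 27.57 eef [ 0.5696 -0.2931  0.1117] yaw -91.6 F [ 0.3 -0.5 -0.6] w 0.0165 q [-0.48  0.6   0.19  1.16  0.    2.69]
lin [0.0009, 0.0015, 0.0687] rot [0.1, 0.0, 0.4]
```

View pics/w14.png

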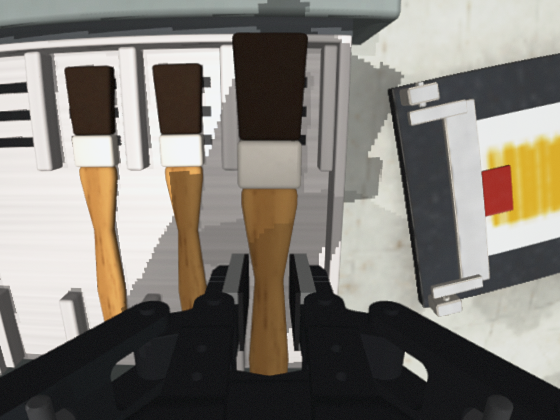

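jog_arm(jaw=[1, 1, 1, 1, 1, 1, 1, 1], linear=[[0.002, 0, 0.012], [0.002, 0, 0.025], [0.002, 0, 0.038], [0.002, 0, 0.048], [0.002, 0, 0.057], [0.002, 0, 0.064], [0.002, 0, 0.067], [0.002, 0, 0.067]], delta_rot=[[0, 0, 0], [0, 0, 0], [0, 0, 0], [0, 0, 0], [0, 0, 0], [0, 0, 0], [0, 0, 0], [0, 0, 0]])

```text
clock: 28.28
eef_pos: [0.5693, -0.2956, 0.0444]
tool_rot: [-0.697, 0.717, 0.001, -0.0]
ft_force: [-0.3, -0.9, -1.5]
grip_width: 0.0166
```

```bash
python3 to.py 0.568 -0.295 0.043 -92
```

```text
t 28.28 eef [ 0.5693 -0.2956  0.0444] yaw -91.7 F [-0.3 -0.9 -1.5] w 0.0166 q [-0.48  0.66  0.12  1.02 -0.    2.69]
lin [-0.0005, 0.0013, 0.0014] rot [0.1, 0.0, 0.3]
```

jog_arm(jaw=[1, 1, 0.9, 0.8, 0.72, 0.7, 0.7, 0.7], linear=[[0, 0, 0.001], [0, 0, 0.001], [0, 0, 0.001], [0, 0, 0.001], [0, 0, 0.001], [0, 0, 0.001], [0, 0, 0.001], [0, 0, 0]], delta_rot=[[0, 0, 0], [0, 0, 0], [0, 0, 0], [0, 0, 0], [0, 0, 0], [0, 0, 0], [0, 0, 0], [0, 0, 0]])

```text
clock: 28.95
eef_pos: [0.5697, -0.2957, 0.0453]
tool_rot: [-0.697, 0.717, 0.0, -0.0]
ft_force: [-0.3, -0.3, 0.6]
grip_width: 0.0258
```

jog_arm(jaw=[0.7, 0.7, 0.7, 0.7, 0.7, 0.7, 0.7, 0.7], linear=[[0, 0, -0.005], [0, 0, -0.015], [0, 0, -0.03], [0, 0, -0.05], [0, 0, -0.075], [0, 0, -0.1], [0, 0, -0.125], [0, 0, -0.13]], delta_rot=[[0, 0, 0], [0, 0, 0], [0, 0, 0], [0, 0, 0], [0, 0, 0], [0, 0, 0], [0, 0, 0], [0, 0, 0]])

```text
clock: 29.62
eef_pos: [0.5722, -0.297, 0.182]
tool_rot: [-0.697, 0.717, -0.005, 0.002]
ft_force: [0.3, 0.7, 1.6]
grip_width: 0.0256
```

```bash
python3 to.py 0.417 -0.213 0.17 -2
python3 - <<'E'
from h import *
snap('wrist','w15');snap('side','s15')
E
```

```text
t 29.62 eef [ 0.5722 -0.297   0.182 ] yaw -91.7 F [0.3 0.7 1.6] w 0.0256 q [-0.48  0.55  0.3   1.31 -0.    2.69]
lin [-0.0795, 0.1577, 0.0103] rot [-0.2, -0.6, -89.7]
```

View pics/w15.png

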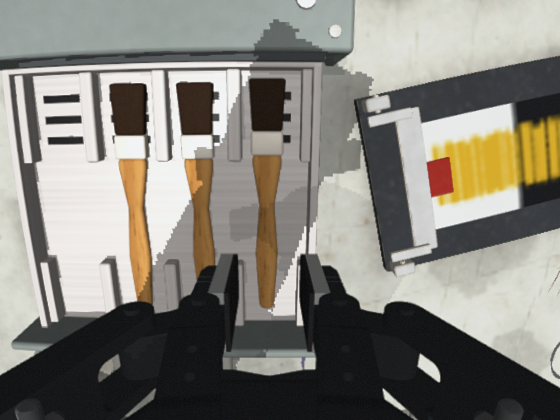

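View pics/s15.png

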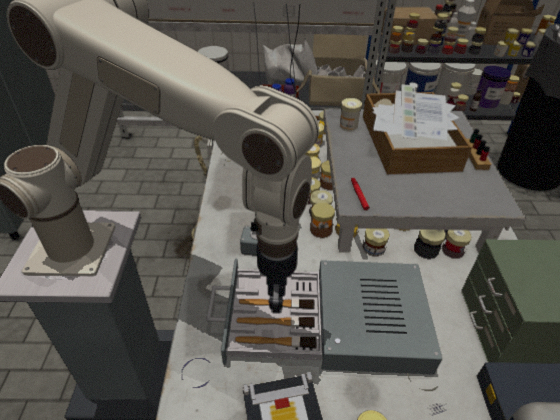

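Each brush lies in its own compartment, heads at (128,110), (195,108) and (268,105) towards the back. I'll check their heights by depth, then go to the handle.

Run:
```python
from h import *
p,d,c=load('w15')
P=bydepth(c,[(128,112),(196,110),(268,108),(138,230),(202,230),(267,230),(266,295)],d); print(P.round(4))
T=onplane(c,[(128,84),(195,83),(268,79),(267,305)],0.030); print(T.round(4))
```

```text
[[ 0.6433 -0.1953  0.0284]
 [ 0.6423 -0.2467  0.0295]
 [ 0.6419 -0.2994  0.0303]
 [ 0.5515 -0.1927  0.0286]
 [ 0.5505 -0.2446  0.0299]
 [ 0.549  -0.2958  0.03  ]
 [ 0.4916 -0.2932  0.0284]]
[[ 0.6632 -0.1979  0.03  ]
 [ 0.6615 -0.2473  0.03  ]
 [ 0.6623 -0.3     0.03  ]
 [ 0.483  -0.2938  0.03  ]]
```

jog_arm(jaw=[0.6, 0.6, 0.6, 0.6, 0.6, 0.6, 0.6, 0.6], linear=[[-0.006, 0.013, 0], [-0.012, 0.026, 0], [-0.02, 0.039, 0], [-0.028, 0.054, 0], [-0.035, 0.068, 0], [-0.042, 0.082, 0], [-0.049, 0.096, 0], [-0.056, 0.11, 0]], delta_rot=[[0, 0, -6], [0, 0, -13], [0, 0, -20], [0, 0, -27], [0, 0, -34], [0, 0, -41], [0, 0, -48], [0, 0, -55]])

```text
clock: 30.38
eef_pos: [0.4597, -0.2356, 0.1737]
tool_rot: [0.95, -0.312, -0.002, -0.0]
ft_force: [0.3, 0.2, 0.0]
grip_width: 0.0342
```

```bash
python3 to.py 0.417 -0.213 0.14 -2
```

```text
t 30.38 eef [ 0.4597 -0.2356  0.1737] yaw -36.3 F [0.3 0.2 0. ] w 0.0342 q [-0.47  0.32 -0.09  1.17  0.    1.73]
lin [-0.0477, 0.0071, 0.0339] rot [-0.0, 0.2, -34.3]
```

jog_arm(jaw=[0.6, 0.6, 0.6, 0.6, 0.6, 0.6, 0.6, 0.6], linear=[[-0.01, 0.001, 0.005], [-0.02, 0.003, 0.01], [-0.03, 0.005, 0.015], [-0.04, 0.006, 0.022], [-0.048, 0.007, 0.03], [-0.048, 0.007, 0.034], [-0.048, 0.007, 0.034], [-0.048, 0.007, 0.034]], delta_rot=[[0, 0, -7], [0, 0, -14], [0, 0, -21], [0, 0, -28], [0, 0, -34.3], [0, 0, -34.3], [0, 0, -34.3], [0, 0, -34.3]])

```text
clock: 31.05
eef_pos: [0.4188, -0.2135, 0.1408]
tool_rot: [1.0, -0.022, -0.0, -0.0]
ft_force: [-0.2, 0.3, 0.4]
grip_width: 0.0335
```

```bash
python3 to.py 0.417 -0.213 0.049 -2
python3 - <<'E'
from h import *
snap('wrist','w16')
E
```

```text
t 31.05 eef [ 0.4188 -0.2135  0.1408] yaw -2.5 F [-0.2  0.3  0.4] w 0.0335 q [-0.47  0.26 -0.26  1.05 -0.    1.14]
lin [-0.0017, -0.0004, 0.0918] rot [-0.0, 0.0, -0.5]
```

View pics/w16.png

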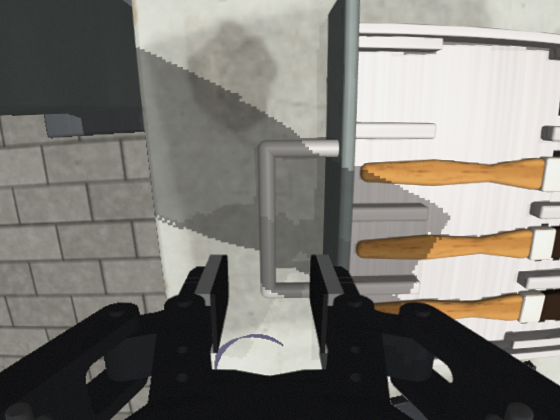

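Bar at u≈267, under the jaw centre, and all three handles visible behind the panel. Going down and pinching.

jog_arm(jaw=[0.6, 0.6, 0.6, 0.6, 0.6, 0.6, 0.6, 0.6], linear=[[-0.001, 0, 0.02], [-0.001, 0, 0.04], [-0.001, 0, 0.06], [-0.001, 0, 0.075], [-0.001, 0, 0.085], [-0.001, 0, 0.092], [-0.001, 0, 0.092], [-0.001, 0, 0.092]], delta_rot=[[0, 0, 0], [0, 0, 0], [0, 0, 0], [0, 0, 0], [0, 0, 0], [0, 0, 0], [0, 0, 0], [0, 0, 0]])

```text
clock: 31.77
eef_pos: [0.4182, -0.2137, 0.0494]
tool_rot: [1.0, -0.021, 0.0, 0.0]
ft_force: [-0.5, 0.1, 0.1]
grip_width: 0.0342
```

jog_arm(jaw=[0.7, 0.8, 0.9, 1, 1, 1, 1, 1], linear=[[0, 0, 0], [0, 0, 0], [0, 0, 0], [0, 0, 0], [0, 0, 0], [0, 0, 0], [0, 0, 0], [0, 0, 0]], delta_rot=[[0, 0, 0], [0, 0, 0], [0, 0, 0], [0, 0, 0], [0, 0, 0], [0, 0, 0], [0, 0, 0], [0, 0, 0]])

```text
clock: 32.43
eef_pos: [0.4184, -0.2138, 0.0502]
tool_rot: [1.0, -0.021, 0.001, 0.0]
ft_force: [-0.8, -0.0, 5.3]
grip_width: 0.0079
```

```bash
python3 to.py 0.630 -0.2225 0.051 -2
```

```text
t 32.43 eef [ 0.4184 -0.2138  0.0502] yaw -2.4 F [-0.8 -0.   5.3] w 0.0079 q [-0.47  0.37 -0.38  0.81 -0.    1.14]
lin [0.2118, -0.0001, -0.0005] rot [0.0, -0.1, -0.4]
```

jog_arm(jaw=[1, 1, 1, 1, 1, 1, 1, 1], linear=[[0.004, 0, 0], [0.012, 0, 0], [0.022, 0, 0], [0.034, 0, 0], [0.046, 0, 0], [0.058, 0, 0], [0.07, 0, 0], [0.082, 0, 0]], delta_rot=[[0, 0, 0], [0, 0, 0], [0, 0, 0], [0, 0, 0], [0, 0, 0], [0, 0, 0], [0, 0, 0], [0, 0, 0]])

```text
clock: 33.1
eef_pos: [0.5003, -0.2165, 0.0502]
tool_rot: [1.0, -0.021, 0.0, -0.0]
ft_force: [-2.2, 2.5, 7.2]
grip_width: 0.0076
```

jog_arm(jaw=[1, 1, 1, 1, 1, 1, 1, 1], linear=[[0.012, 0, 0], [0.024, 0, 0], [0.036, 0, 0], [0.048, 0, 0], [0.06, 0, 0], [0.072, 0, 0], [0.082, 0, 0], [0.088, 0, 0]], delta_rot=[[0, 0, 0], [0, 0, 0], [0, 0, 0], [0, 0, 0], [0, 0, 0], [0, 0, 0], [0, 0, 0], [0, 0, 0]])

```text
clock: 33.77
eef_pos: [0.5891, -0.2195, 0.0503]
tool_rot: [1.0, -0.02, 0.001, -0.001]
ft_force: [-1.5, 3.5, 6.6]
grip_width: 0.0077
```

```bash
python3 to.py 0.630 -0.2225 0.051 -2
```

```text
t 33.77 eef [ 0.5891 -0.2195  0.0503] yaw -2.3 F [-1.5  3.5  6.6] w 0.0077 q [-0.36  0.63  0.08  1.01  0.    1.25]
lin [0.041, 0.0014, -0.0007] rot [-0.1, -0.1, -0.3]
```

jog_arm(jaw=[1, 1, 1, 1, 1, 1, 1, 1], linear=[[0.005, 0, 0], [0.011, 0, 0], [0.018, 0, 0], [0.025, 0, 0], [0.031, 0, 0], [0.036, 0, 0], [0.039, 0, 0], [0.039, 0, 0]], delta_rot=[[0, 0, 0], [0, 0, 0], [0, 0, 0], [0, 0, 0], [0, 0, 0], [0, 0, 0], [0, 0, 0], [0, 0, 0]])

```text
clock: 34.43
eef_pos: [0.628, -0.2208, 0.0503]
tool_rot: [1.0, -0.02, 0.001, -0.001]
ft_force: [1.1, 3.7, 5.0]
grip_width: 0.008
```

jog_arm(jaw=[1, 1, 1, 1, 1, 1, 1, 1], linear=[[0.001, 0, 0], [0.002, 0, 0], [0.003, 0, 0], [0.004, 0, 0], [0.004, 0, 0], [0.004, 0, 0], [0.004, 0, 0], [0.004, 0, 0]], delta_rot=[[0, 0, 0], [0, 0, 0], [0, 0, 0], [0, 0, 0], [0, 0, 0], [0, 0, 0], [0, 0, 0], [0, 0, 0]])

```text
clock: 35.1
eef_pos: [0.6294, -0.2208, 0.0502]
tool_rot: [1.0, -0.02, -0.001, -0.001]
ft_force: [-5.8, 4.2, 9.0]
grip_width: 0.0077
```

Resistance came at x = 0.629, where the drawer should be home. I'll release and look.

jog_arm(jaw=[1, 0.85, 0.7, 0.6, 0.6, 0.6, 0.6, 0.6], linear=[[0, 0, 0], [0, 0, 0], [0, 0, 0], [-0.002, 0, 0], [-0.002, 0, -0.01], [-0.002, 0, -0.03], [-0.002, 0, -0.06], [-0.002, 0, -0.09]], delta_rot=[[0, 0, 0], [0, 0, 0], [0, 0, 0], [0, 0, 0], [0, 0, 0], [0, 0, 0], [0, 0, 0], [0, 0, 0]])

```text
clock: 35.77
eef_pos: [0.6277, -0.2222, 0.1395]
tool_rot: [1.0, -0.021, -0.001, -0.0]
ft_force: [1.2, -0.0, 0.6]
grip_width: 0.0343
```

```bash
python3 to.py 0.518 0.0155 0.17 85
python3 - <<'E'
from h import *
snap('wrist','w17');snap('side','s17')
p,d,c=load('s17'); P=cloud(c,d); X,Y,Z=P[...,0],P[...,1],P[...,2]
for y in (-0.30,-0.33,-0.12):
    s=(abs(Y-y)<0.006)&(Z>0.055)&(Z<0.085)&(X<0.75); print(y,np.sort(X[s])[:8].round(3), X[s&(Z>0.069)].min())
q=cv2.resize(p[190:390,190:450],(780,600),interpolation=cv2.INTER_CUBIC)[:,:,::-1]; cv2.imwrite('pics/zs17.png',q)
E
```

```text
t 35.77 eef [ 0.6277 -0.2222  0.1395] yaw -2.4 F [ 1.2 -0.   0.6] w 0.0343 q [-0.34  0.63  0.32  1.26 -0.    1.27]
lin [-0.1197, -0.2329, -0.03] rot [-0.1, 0.1, -87.4]
-0.3 [0.669 0.669 0.669 0.669 0.669 0.669 0.671 0.671] 0.6774724346035623
-0.33 [0.668 0.669 0.669 0.669 0.669 0.671 0.671 0.671] 0.6766101405061058
-0.12 [0.68  0.681 0.683 0.685 0.685 0.714 0.717 0.719] 0.6845266661925908
```

View pics/zs17.png

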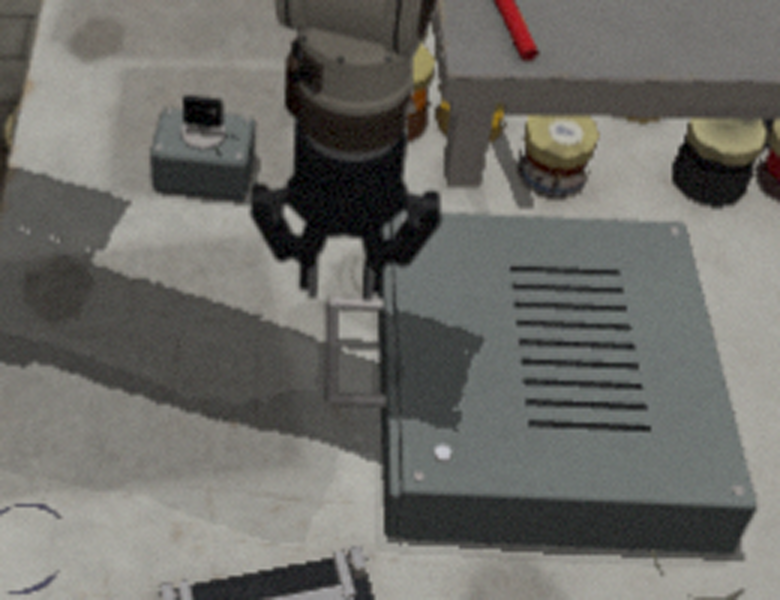

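View pics/w17.png

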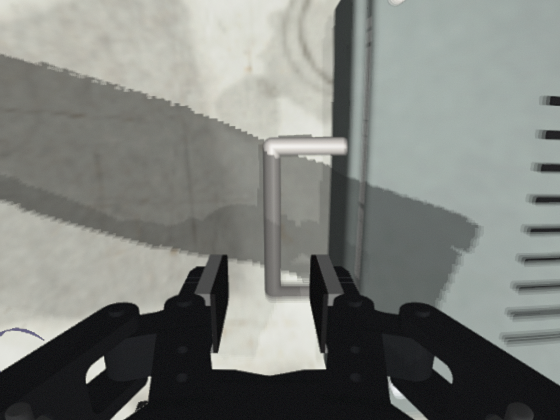

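The panel is flush with the housing at u≈395 of the zoomed side view, so the drawer is home. On to the key.

jog_arm(jaw=[0.6, 0.6, 0.6, 0.6, 0.6, 0.6, 0.6, 0.6], linear=[[-0.003, 0, -0.02], [-0.01, -0.02, -0.035], [-0.025, -0.045, -0.04], [-0.04, -0.075, -0.04], [-0.055, -0.105, -0.04], [-0.07, -0.135, -0.04], [-0.085, -0.165, -0.04], [-0.1, -0.195, -0.04]], delta_rot=[[0, 0, -5], [0, 0, -12], [0, 0, -19], [0, 0, -26], [0, 0, -33], [0, 0, -40], [0, 0, -47], [0, 0, -54]])

```text
clock: 36.53
eef_pos: [0.5359, -0.0222, 0.1795]
tool_rot: [0.899, 0.438, 0.0, 0.0]
ft_force: [1.1, -0.1, 0.2]
grip_width: 0.034
```

```bash
python3 to.py 0.5175 0.0150 0.17 84.5
```

```text
t 36.53 eef [ 0.5359 -0.0222  0.1795] yaw 51.9 F [ 1.1 -0.1  0.2] w 0.034 q [-0.04  0.35 -0.03  1.19 -0.    0.62]
lin [0.0179, -0.0374, 0.0095] rot [0.0, -0.0, -32.6]
```

jog_arm(jaw=[0.6, 0.6, 0.6, 0.6, 0.6, 0.6, 0.6, 0.6], linear=[[0.003, -0.006, 0], [0.006, -0.012, 0], [0.01, -0.02, 0], [0.014, -0.03, 0], [0.018, -0.0374, 0], [0.018, -0.0374, 0], [0.018, -0.0374, 0], [0.018, -0.0374, 0]], delta_rot=[[0, 0, -7], [0, 0, -14], [0, 0, -21], [0, 0, -28], [0, 0, -32.6], [0, 0, -32.6], [0, 0, -32.6], [0, 0, -32.6]])

```text
clock: 37.2
eef_pos: [0.519, 0.0137, 0.1794]
tool_rot: [0.743, 0.67, 0.0, 0.0]
ft_force: [-0.8, 0.1, 0.6]
grip_width: 0.0339
```

```bash
python3 to.py 0.5175 0.0150 0.17 84.5;python3 - <<'E'
from h import *
snap('wrist','w18')
E
```

```text
t 37.20 eef [0.519  0.0137 0.1794] yaw 84.1 F [-0.8  0.1  0.6] w 0.0339 q [ 0.03  0.32 -0.07  1.18 -0.    0.13]
lin [0.0012, -0.0016, 0.0094] rot [0.0, 0.0, -0.4]
```

View pics/w18.png

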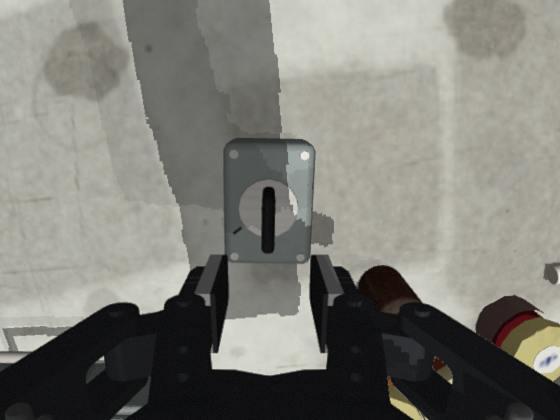

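Run:
```python
from h import *
p,d,c=load('w18')
m=(p.max(2)<45)[170:262,245:292]; v,u=np.where(m); print(u.min()+245,u.max()+245,v.min()+170,v.max()+170)
q=onplane(c,[(268,188),(268,252)],0.099); print(q, q.mean(0), np.linalg.norm(q[0]-q[1])); 
q=onplane(c,[(226,145),(312,145),(226,262),(310,262)],0.054);print(q.round(4),q.mean(0))
```

```text
262 274 187 252
[[0.49500192 0.01539618 0.099     ]
 [0.53369174 0.01137229 0.099     ]] [0.51434683 0.01338424 0.099     ] 0.03889850201317553
[[ 0.4719 -0.0108  0.054 ]
 [ 0.4778  0.0469  0.054 ]
 [ 0.5561 -0.0221  0.054 ]
 [ 0.5624  0.0393  0.054 ]] [0.51705009 0.01332656 0.054     ]
```

jog_arm(jaw=[0.6, 0.6, 0.6, 0.6, 0.6, 0.6, 0.6, 0.6], linear=[[0, -0.0025, 0.02], [0, -0.0025, 0.04], [0, -0.0025, 0.058], [0, -0.0025, 0.074], [0, -0.0025, 0.085], [0, -0.0025, 0.092], [0, -0.0025, 0.093], [0, -0.0025, 0.093]], delta_rot=[[0, 0, 0], [0, 0, 0], [0, 0, 0], [0, 0, 0], [0, 0, 0], [0, 0, 0], [0, 0, 0], [0, 0, 0]])

```text
clock: 37.92
eef_pos: [0.5162, 0.014, 0.0861]
tool_rot: [0.742, 0.67, -0.0, -0.0]
ft_force: [0.1, -0.8, 0.0]
grip_width: 0.034
```

jog_arm(jaw=[0.7, 0.8, 0.9, 1, 1, 1, 1, 1], linear=[[0, 0, 0], [0, 0, 0], [0, 0, 0], [0, 0, 0], [0, 0, 0], [0, 0, 0], [0, 0, 0], [0, 0, 0]], delta_rot=[[0, 0, 0], [0, 0, 0], [0, 0, 0], [0, 0, 0], [0, 0, 0], [0, 0, 0], [0, 0, 0], [0, 0, 0]])

```text
clock: 38.58
eef_pos: [0.5169, 0.0135, 0.0873]
tool_rot: [0.742, 0.67, 0.0, 0.001]
ft_force: [-0.6, -3.4, 5.5]
grip_width: 0.007
```

```bash
python3 to.py 0.5165 0.0140 0.086 84.5
```

```text
t 38.58 eef [0.5169 0.0135 0.0873] yaw 84.1 F [-0.6 -3.4  5.5] w 0.007 q [ 0.03  0.4  -0.22  0.95 -0.    0.13]
lin [0.0004, -0.0004, 0.0013] rot [0.1, 0.1, -0.4]
```

Key gripped. I'll turn it clockwise, about +z of the tool, by 53° and hold.

jog_arm(jaw=[1, 1, 1, 1, 1, 1, 1, 1], linear=[[0, 0, 0], [0, 0, 0], [0, 0, 0], [0, 0, 0], [0, 0, 0], [0, 0, 0], [0, 0, 0], [0, 0, 0]], delta_rot=[[0, 0, 5], [0, 0, 12], [0, 0, 19], [0, 0, 26], [0, 0, 33], [0, 0, 40], [0, 0, 47], [0, 0, 53]])

```text
clock: 39.25
eef_pos: [0.5174, 0.0143, 0.0873]
tool_rot: [0.964, 0.267, 0.001, 0.0]
ft_force: [0.4, -2.1, 4.2]
grip_width: 0.0072
```

jog_arm(jaw=[1, 1, 1, 1, 1, 1, 1, 1], linear=[[0, 0, 0], [0, 0, 0], [0, 0, 0], [0, 0, 0], [0, 0, 0], [0, 0, 0], [0, 0, 0], [0, 0, 0]], delta_rot=[[0, 0, 0], [0, 0, 0], [0, 0, 0], [0, 0, 0], [0, 0, 0], [0, 0, 0], [0, 0, 0], [0, 0, 0]])

```text
clock: 39.92
eef_pos: [0.5174, 0.0143, 0.0873]
tool_rot: [0.963, 0.271, 0.001, 0.0]
ft_force: [0.7, -1.7, 5.1]
grip_width: 0.007
```

```bash
python3 to.py 0.5165 0.0140 0.086 31
python3 - <<'E'
from h import *
print(bot.get_obs()['ft_torque'])
snap('wrist','w19'); snap('scene','c19')
p,_,_=load('c19'); cv2.imwrite('pics/zc19.png',cv2.resize(p[160:280,240:400],(800,600),interpolation=cv2.INTER_CUBIC)[:,:,::-1])
E
```

```text
t 39.92 eef [0.5174 0.0143 0.0873] yaw 31.4 F [ 0.7 -1.7  5.1] w 0.007 q [ 0.03  0.4  -0.22  0.95 -0.    1.05]
lin [-0.0009, -0.0002, 0.0013] rot [0.1, -0.1, 0.4]
[-0.47758718 -0.1173484   0.06129595]
```

View pics/w19.png

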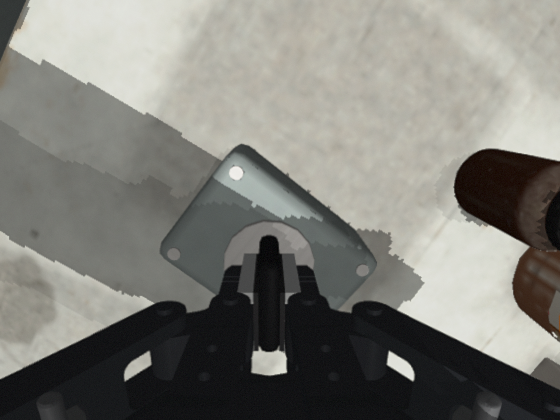

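View pics/zc19.png

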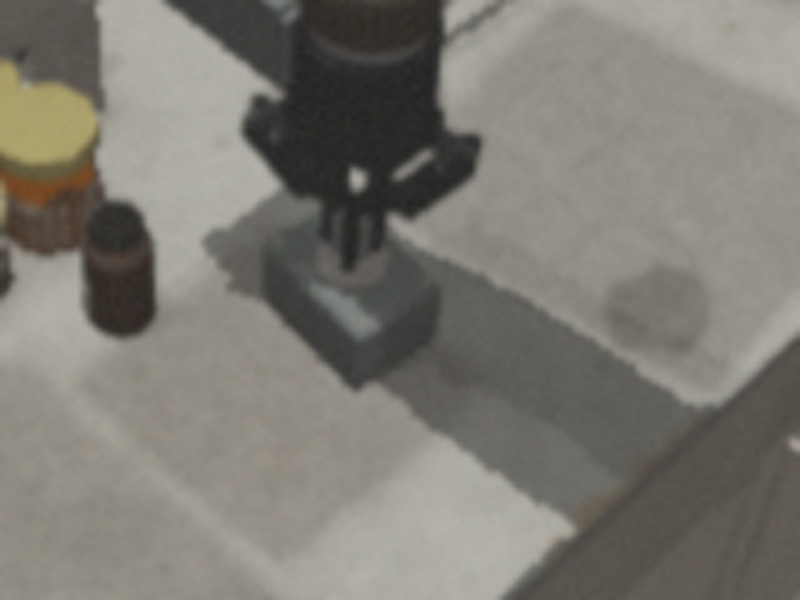

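The key turned with the pads by 52.7° (0.92 rad) and was held there for over 0.7 s. I'll open wide so it springs back, then lift clear.

jog_arm(jaw=[0, 0, 0, 0, 0, 0, 0, 0], linear=[[0, 0, 0], [0, 0, 0], [0, 0, 0], [0, 0, 0], [0, 0, 0], [0, 0, 0], [0, 0, 0], [0, 0, 0]], delta_rot=[[0, 0, 0], [0, 0, 0], [0, 0, 0], [0, 0, 0], [0, 0, 0], [0, 0, 0], [0, 0, 0], [0, 0, 0]])

```text
clock: 40.68
eef_pos: [0.5161, 0.0144, 0.0862]
tool_rot: [0.963, 0.269, -0.0, -0.0]
ft_force: [0.1, -0.0, -0.7]
grip_width: 0.0853
```

jog_arm(jaw=[0, 0, 0, 0, 0, 0, 0, 0], linear=[[0, 0, -0.01], [0, 0, -0.03], [0, 0, -0.05], [0, 0, -0.07], [0, 0, -0.09], [0, 0, -0.11], [0, 0, -0.12], [0, 0, -0.12]], delta_rot=[[0, 0, 0], [0, 0, 0], [0, 0, 0], [0, 0, 0], [0, 0, 0], [0, 0, 0], [0, 0, 0], [0, 0, 0]])

```text
clock: 41.35
eef_pos: [0.5179, 0.0144, 0.2096]
tool_rot: [0.963, 0.269, 0.003, 0.001]
ft_force: [1.2, 0.3, -0.6]
grip_width: 0.0851
```

```bash
python3 to.py 0.40 0 0.25 31
python3 - <<'E'
from h import *
snap('wrist','w20')
E
```

```text
t 41.35 eef [0.5179 0.0144 0.2096] yaw 31.2 F [ 1.2  0.3 -0.6] w 0.0851 q [ 0.03  0.29 -0.03  1.24  0.    1.05]
lin [-0.1081, -0.0487, -0.0412] rot [0.2, -0.3, 0.2]
```

View pics/w20.png

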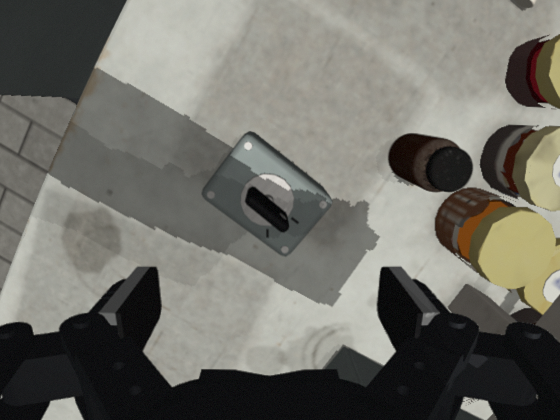

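The key is back in line with the box's long axis, so it is at RUN. I'll draw back and take a last look.

jog_arm(jaw=[0, 0, 0, 0, 0, 0, 0, 0], linear=[[-0.015, -0.005, -0.01], [-0.035, -0.015, -0.02], [-0.055, -0.025, -0.03], [-0.075, -0.035, -0.04], [-0.095, -0.043, -0.05], [-0.108, -0.049, -0.05], [-0.108, -0.049, -0.05], [-0.108, -0.049, -0.05]], delta_rot=[[0, 0, 0], [0, 0, 0], [0, 0, 0], [0, 0, 0], [0, 0, 0], [0, 0, 0], [0, 0, 0], [0, 0, 0]])

```text
clock: 42.07
eef_pos: [0.3977, 0.0002, 0.2555]
tool_rot: [0.963, 0.269, -0.0, -0.0]
ft_force: [-0.1, -0.3, 0.2]
grip_width: 0.0852
```

Run:
```python
from h import *
snap('scene','c21');snap('side','s21')
p,d,c=load('s21'); P=cloud(c,d); X,Y,Z=P[...,0],P[...,1],P[...,2]
for y in (-0.30,-0.33,-0.15):
    s=(abs(Y-y)<0.006)&(Z>0.055)&(Z<0.085)&(X>0.6)&(X<0.75); print(y,np.sort(X[s])[:4].round(3))
for u in [(292,209),(292,176)]: print(bydepth(c,[u],d).round(3))
```

```text
-0.3 [0.669 0.669 0.669 0.669]
-0.33 [0.668 0.668 0.669 0.669]
-0.15 [0.673 0.674 0.674 0.675]
[[0.615 0.088 0.082]]
[[0.621 0.323 0.016]]
```

View pics/c21.png

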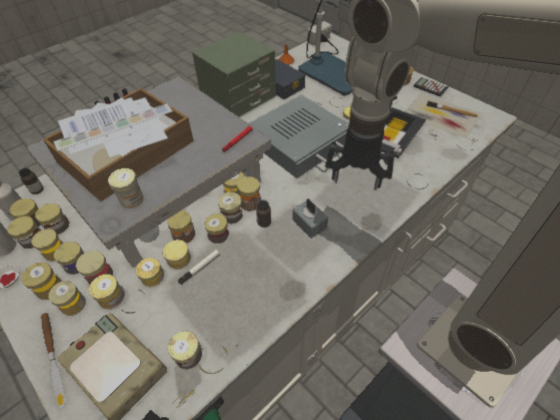

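View pics/s21.png

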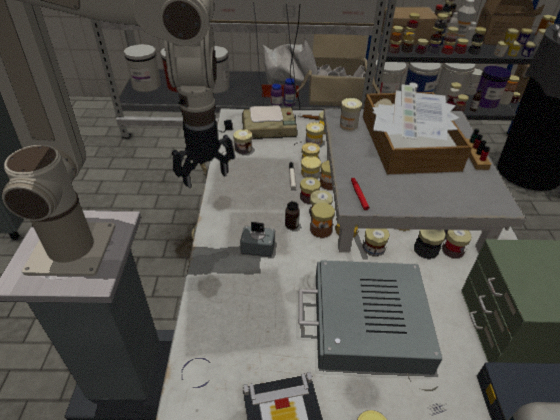

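The bench is clear of brushes, with no fourth one lying in the row. The dryer is shut, the key is at rest, the bottle (264,212) and pen (200,266) are where they started, and the arm is clear.

```bash
python3 -c "
from workcell import bot
print(bot.job_done())"
```

```text
the job is handed in; nothing more can be done
None
```

The job is done and handed in at about 42 s of the 192 s; no verdict was reported.

- **Brushes:** There were three brushes in the row, and each lies in its own compartment, bristles to the back. I turned the reversed one round. Before the drawer closed, the depth picture put their tops 28–30 mm above the bench, so they lie flat. I could not see them once it was shut.
- **Drawer:** I pulled it out about 0.21 m and pushed it back until it met resistance at the expected home position. In the last pictures the front panel is flush with the housing.
- **Key:** Only then did I turn it 0.92 rad clockwise by the gripper's own angle and hold it for more than 0.7 s. When let go it sprang back in line with its box, as the wrist picture shows.
- **Bottle and pen:** They measure within about 4 mm of where they started.
- **What went wrong:** The first try at the middle brush closed on nothing because the fingers were too high, so I repeated it lower. The reversed brush was knocked aside during the run; I measured it again before picking it up.

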